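Pin the dolly wheel onto its axle

ROBOT

A 7-joint arm with a two-finger parallel gripper is mounted at the origin on the work surface. World frame = base frame: x ahead of the robot, y to its left, z up, the work surface at z = 0. Lengths are in mm, angles in degrees, forces in N, time in s.
With the tool pointing down it reaches from about 425 to 875 mm from the base axis. Payload 4.7 kg.
Tool frame: the origin (TCP) lies midway between the tips of the shut fingers; the grasp point (between the pads) lies 19 mm behind it (tcp_to_grasp is the distance from the TCP to the grasp point, in mm); z points along the fingers, y is the line along which they close (so a half turn about z gives the same grasp; the last joint's range is limited). The gripper opens to 85 mm and grips with 20 to 120 N. Pads are 22 mm wide; open, the fingers measure 114 mm over their backs; the gripper's body (76 mm by 85 mm) begins 54 mm behind the grasp point. The pads swing forward as they close: fully open they stand 13 mm farther back than shut.
Start: joints at [75.178, 18.392, -4.016, 83.108, 1.295, 78.541, -3.26], TCP at [175.107, -625.991, 208.449] pointing down, gripper open.
Joint ranges: [-163.93, 163.93], [-17.29, 119.83], [-79.2, 71.16], [3.27, 140.29], [-89.18, 269.18], [5.43, 117.66], [-154.24, 154.24]. Speed limits (degrees/s): [147.25, 147.25, 180, 180, 180, 180, 180].

INTERFACE

Orientations are given as [roll, pitch, yaw] about the fixed x, y, z axes, in that order (R = Rz(yaw) Ry(pitch) Rx(roll)).
In Python, from rig import * gives the robot as it stands.
- The arm moves only by the tool arm_command, never from a script. Its argument "commands" is a list that holds one entry, the list of rows, each a list of 7 numbers: the turn, a rotation vector about the tool's x, y, z in rad, then the shift along the tool's x, y, z in cm, then the closure, from 0 (fully open) to 1 (shut). A call has 1 to 12 rows; each row shifts and turns the commanded pose from where the row before left it, along the tool's axes as they then stand; what a row does not reach is not made up. A row lasts 1/12 s, in which the tool goes at most 41.7 mm and 7.16 degrees, less where a joint would pass 70% of its speed; a pose out of reach is approached as far as the arm can. A call with a gripper value outside its range is refused whole. The fingers move at their own pace and stop on an object; the grip force is fixed at half the most. Time passes only in rows, so rows that do not move let the fingers close. It gives the time, the measured TCP pose, the force, the opening and the grip force at its end, in the units of the state.
- get_obs(): the state, without advancing time (a new reading comes with each control period).
- camera(name): name is "scene" or "top" or "wrist"; returns the picture (480x640x3 uint8, red, green, blue); there is no depth.
- calibration(name): a dict with "fx", "fy", "cx", "cy" (pixels), "xyz" and "orientation" of the camera in the world; the wrist camera has in their place "T_tool_cam" (4x4, takes a point from camera to tool coordinates, whose origin is the TCP and whose axes are the flange's). Camera axes: x right, y down, z forward; pixel columns grow to the right and rows downward; lengths in mm; the calibration is good to about 2 mm. A picture is of the moment at which its call begins: read the wrist's pose just before it. calibration takes no time and is no camera call.
- job_done(): hands the job in; it is judged then, once.
The state is a dict: "time": time; "q": joint angles; "joint_vel": joint speeds; "joint_efforts": joint torques, N m; "ee_pos": TCP position; "tool_rot": TCP orientation; "force": force on the tool from outside, world axes, zero at the start; "moment": the same for the moment, N m; "grip_width": finger opening in mm; "grasp_force": force on a finger pad.
Only numpy, scipy, OpenCV 4.12 (cv2) and the standard library are available. Lean on these libraries where they do the work, as an engineer would, in place of code of your own. Each camera call takes 0.05 s, during which the arm holds its last target. There are 200 camera calls.

TASK

Take the red-handled linchpin out of the wooden rack, turn it so that its wire ring points away from the wheel, and push it straight down through the cross hole in the end of the axle until its collar sits down on the axle; then swing the ring fully over the axle's end and down against the pin, and let go. The axle slides a little in its hub, so feel for the hole gently: never press the pin hard on the axle or force the ring, and leave the other pins and the tape measure, pine block and screwdriver where they are.

Things in the scene. Friction and masses are not known exactly. Their poses are not given: they have to be found in the camera images.
- hole (a point): Nominal mouth of the vertical cross hole, a point fixed to the frame, on the axle's level top face 140 mm over the table. x: level along the axle, outward from the wheel; z up. The axle is NOT fixed lengthwise: it was left slid along x by -12 to +12 mm (resists sliding with about 9 N), so the real hole lies at x = -12 to +12 mm, y = 0, z = 0 of this point; see or feel for it.
- pin_grip (a point): Centre of the linchpin's red handle tab: 46 mm tall, 20 mm along x, 12 mm across y (grip across y). z runs up the pin; x points the way the open wire ring sticks out. It stands upright in a wooden rack 55 mm high with three holes 75 mm apart, collar resting on it. Home in the axle this point is 32 mm above point hole.
- ring (a joint): Angle of the wire ring on the pin (rad); hinge along the pin's y, 28 mm below point pin_grip. 0: sticks out to the pin's +x, tilted 0.2 above level; growing swings it down; 1.62: closed, hanging against the shank. Stiff (about 0.07 N m), stays where left. Rectangular loop of 4 mm wire, 36 mm wide, far bar 38 mm from the hinge; clears the axle's end only with the pin home.
- ring_lug (a point): Point to pinch or push on the ring's yellow lug, a 10 (y) x 6 (x) x 38 mm (z) stick standing up from the middle of the ring's far bar when open, pointing level outward below the axle when closed. The point is 26 mm up the lug from the bar and swings about the hinge at a radius of 46 mm.
- plain_pin_a: Plain pin with a round blue knob, no ring, upright in the same rack; 80 mm long, 18 mm knob. Origin under its collar. Leave it alone.
- plain_pin_b: Plain pin with a round black knob, as plain_pin_a. Leave it alone.
- stand: Fixed plywood dolly frame with the axle; origin on the table under point hole, same axes. Axle end: 26 mm square steel. Hole: right through, 9.5 mm wide, 1.5 mm chamfer; from it the axle's top runs 12 mm outward to the end face and 28 mm inward. A sprung ball half-way down the hole resists the pin: pushing it home takes roughly 5 to 12 N. Below the axle's end the frame is only 18 mm high.
- pin: The loose linchpin with its ring, about 0.1 kg; origin in the middle of the collar's underside, 32 mm below point pin_grip, same axes. Collar 20 mm wide, 7 mm thick; under it the 8 mm shank is 42 mm long, its last 5 mm tapering to 6 mm.
- tape_measure: Black and yellow tape measure, 70 x 40 x 60 mm, bystander.
- pine_block: Pine offcut, 120 x 45 x 35 mm, bystander.
- screwdriver: Screwdriver with green handle lying on the bench, bystander.
- wheel: Wheel on the axle, black tyre, yellow hub: 110 mm in diameter, 42 mm thick over the hub, free to spin. Origin at its centre, 62 mm inward of point hole and 127 mm over the table; its top is 182 mm over the table.
Mind the look-alikes: they are no part of the job. Leave any blue or purple look-alike of the pin alone.

How it is judged:
By the outcome, as a careful person would: the job done as asked, in the order asked, and still so for the second after the job is handed in, with the robot touching nothing.
It also fails if it takes over 72 s, if anything falls off the work surface, if the arm or the gripper's body presses on something with over 40 N, if the wrist force passes 120 N, or if a joint passes its speed limit or range.

## Working session

There is one attempt and no reset: what is moved stays moved. The work goes in short steps, Python scripts to look and compute and a tool call to move; the robot and the scene stay as the last step left them, time stands still between calls to the robot, and variables do not carry over. Pictures are saved under pics/ and viewed, at most 10 in all, crops included, and the job is handed in when it is done.

Besides the shell and the picture viewer there is one more tool, called by a JSON object that holds its "op" and its "data". arm_command: Moves the arm, as the interface text tells. Its arguments: {"type":"object","properties":{"commands":{"type":"array","items":{"type":"array","items":{"type":"array","items":{"type":"number"}}}}},"required":["commands"]}

```bash
mkdir -p pics; ls; python3 - <<'E'
from rig import *
import cv2,numpy as np
o=get_obs();print({k:np.round(v,2) for k,v in o.items()})
for n in("scene","top","wrist"):
    print(n,calibration(n));cv2.imwrite(f"pics/{n}0.png",camera(n)[:,:,::-1])
E
```

```text
pics
{'time': np.float64(0.0), 'q': array([75.18, 18.44, -4.01, 83.18,  1.29, 78.54, -3.26]), 'joint_vel': array([-0.02,  0.04, -0.  ,  0.1 , -0.07,  0.04, -0.01]), 'joint_efforts': array([-0.000e+00, -4.936e+01, -3.800e-01, -3.143e+01,  1.000e-02,
        1.000e-02, -0.000e+00]), 'ee_pos': array([ 174.91, -625.39,  207.29]), 'tool_rot': array([-1.7989e+02,  1.0000e-02,  1.5630e+01]), 'force': array([-0.34, -0.11, -0.69]), 'moment': array([ 0.02, -0.03,  0.04]), 'grasp_force': np.float64(0.0), 'grip_width': np.float64(85.17)}
scene {'fx': 622.4070240787865, 'fy': 622.4070240787865, 'cx': 317.8152901712925, 'cy': 235.09749341871435, 'xyz': array([1039.46544342, -558.75979827,  763.53171207]), 'orientation': array([-133.59390139,    0.53701387,   41.19667532])}
top {'fx': 591.8579390820644, 'fy': 591.8579390820644, 'cx': 305.9703013429451, 'cy': 236.41532865108942, 'xyz': array([403.03689338, -42.78029642, 977.02912384]), 'orientation': array([-170.13197876,    0.65537158,  -90.62359269])}
wrist {'fx': 417.63094510990146, 'fy': 417.63094510990146, 'cx': 316.7963796521773, 'cy': 242.38935134628872, 'T_tool_cam': array([[-2.17593796e-04, -9.59802105e-01, -2.80677522e-01,
         7.09390436e+01],
       [ 9.99999948e-01, -1.42130606e-04, -2.89216354e-04,
        -6.08521611e-02],
       [ 2.37697599e-04, -2.80677570e-01,  9.59802086e-01,
        -1.66622782e+02],
       [ 0.00000000e+00,  0.00000000e+00,  0.00000000e+00,
         1.00000000e+00]])}
```

View pics/scene0.png

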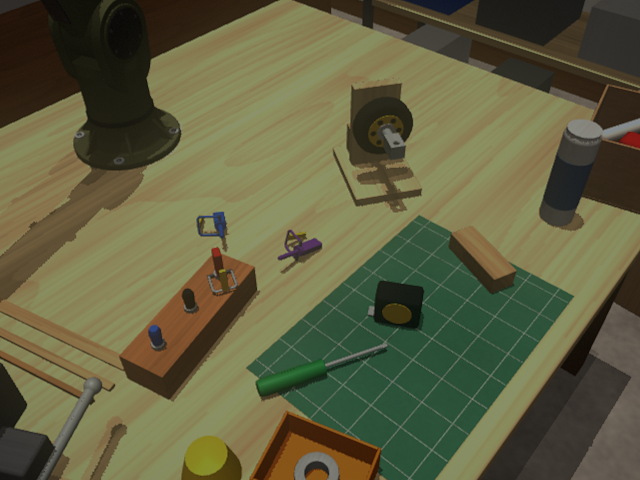

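View pics/top0.png

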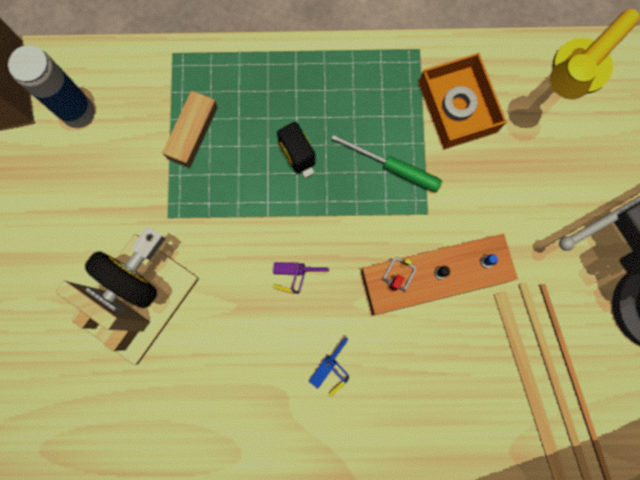

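The scene view shows the rack with the red tab at about (216,252) and the axle end at about (396,143). The top view has the red tab at (398,283), its ring toward (403,262), and the axle end at about (150,240). The blue and purple look-alikes lie loose. Next I'll enlarge these areas.

```bash
python3 - <<'E'
import cv2,numpy as np
t=cv2.imread("pics/top0.png");s=cv2.imread("pics/scene0.png")
def c(i,x,y,w=80,h=60): 
    r=cv2.resize(i[y:y+h,x:x+w],(400,300),interpolation=cv2.INTER_CUBIC); return cv2.convertScaleAbs(r,alpha=1.5)
m=np.vstack([np.hstack([c(t,360,235),c(t,100,210)]),np.hstack([c(s,180,235),c(s,350,100)])])
cv2.imwrite("pics/m0.png",m)
E
```

```text
(no output)
```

View pics/m0.png

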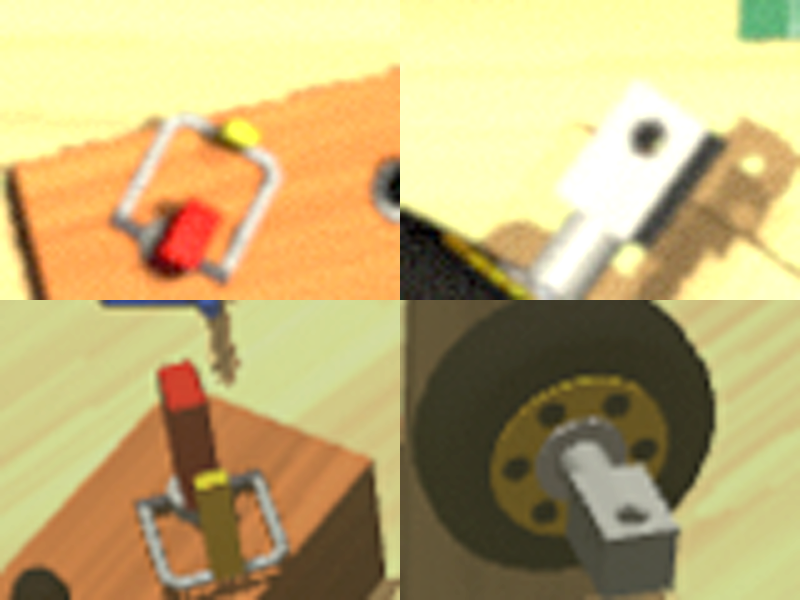

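The crops give these full-picture pixels:

| Feature | Top view | Scene view |
|---|---|---|
| Hole | (149.6,237.4) | (396,142.6) |
| Red tab top | (398.5,281) | (216.2,252.2) |
| Lug tip | (408.4,261.6) | (222.4,271) |

Axle edges and ring arms give the directions.

```bash
cat > h.py <<'E'
import numpy as np,cv2
from rig import *
from scipy.spatial.transform import Rotation as R
def pose(n):
    c=calibration(n)
    if n!="wrist": return c,R.from_euler('xyz',c["orientation"],degrees=True).as_matrix(),np.array(c["xyz"])
    o=get_obs();Rt=R.from_euler('xyz',o["tool_rot"],degrees=True).as_matrix();T=np.array(c["T_tool_cam"])
    return c,Rt@T[:3,:3],Rt@T[:3,3]+o["ee_pos"]
def ray(P,u,v):
    c,r,p=P;d=r@np.array([(u-c["cx"])/c["fx"],(v-c["cy"])/c["fy"],1]);return p,d/np.linalg.norm(d)
def atz(P,u,v,z):
    p,d=ray(P,u,v);return p+d*(z-p[2])/d[2]
def tri(r1,r2):
    A=np.zeros((3,3));b=np.zeros(3)
    for p,d in(r1,r2):
        M=np.eye(3)-np.outer(d,d);A+=M;b+=M@p
    return np.linalg.solve(A,b)
def proj(P,x):
    c,r,p=P;q=r.T@(np.array(x)-p);return np.array([c["fx"]*q[0]/q[2]+c["cx"],c["fy"]*q[1]/q[2]+c["cy"]])
E
python3 - <<'E'
from h import *
np.set_printoptions(precision=1,suppress=True)
T,S=pose("top"),pose("scene")
for n,a,b,z in(("hole",(149.6,237.4),(396,142.6),140),("tab",(398.5,281),(216.2,252.2),110),("lug",(408.4,261.6),(222.4,271),104)):
    print(n,"tri",tri(ray(T,*a),ray(S,*b)),"T",atz(T,*a,z),"S",atz(S,*b,z))
def tp(u,v,z,ox=360,oy=235): return atz(T,ox+u/5,oy+v/5,z)[:2]
def ang(d): return np.degrees(np.arctan2(d[1],d[0]))
print("pin y",ang(tp(120,220,59)-tp(222,275,59)),"arms",ang(tp(180,120,66)-tp(118,218,59)),ang(tp(275,175,66)-tp(225,277,59)))
a=[tp(u,v,140,100,210) for u,v in((637,80),(560,195),(722,135),(638,243))]
print("axle",a,ang(a[0]-a[1]),ang(a[2]-a[3]),"end",ang(a[2]-a[0]))
E
```

```text
hole tri [551.6 192.  137.9] T [550.2 190.3 140. ] S [553.8 191.1 140. ]
tab tri [ 487.1 -169.4  104.2] T [ 485.9 -169.4  110. ] S [ 492.6 -172.1  110. ]
lug tri [ 516.9 -185.9   97.2] T [ 515.1 -186.   104. ] S [ 523.2 -188.7  104. ]
pin y 60.60192332325411 arms -33.25887870739388 -26.86226916039004
axle [array([565.5,  78.4]), array([532.2, 100.1]), array([549. ,  53.7]), array([518. ,  77.5])] -33.112719585520225 -37.51698767586723 end -123.65615780597211
```

Measured heights (hole 138 vs 140, tab top 104 vs 110) are plausible, and the ring points at about -30°, outward at about -34°. I'll raise the tool, move over the pin and turn to yaw 150.

{"op": "arm_command", "data": {"commands": [[[0,0,-0.12,0,0,-3,0],[0,0,-0.12,0,0,-3,0],[0,0,-0.12,0,0,-3,0],[0,0,-0.12,0,0,0,0],[0,0,-0.12,0,0,0,0],[0,0,-0.12,0,0,0,0],[0,0,-0.12,0,0,0,0],[0,0,-0.12,0,0,0,0],[0,0,-0.12,0,0,0,0],[0,0,-0.12,0,0,0,0],[0,0,-0.12,0,0,0,0],[0,0,-0.12,0,0,0,0]]]}}

```text
time: 1.15
ee_pos: [175.0, -625.8, 298.0]
tool_rot: [-180.0, -0.0, 98.5]
force: [0.5, -0.0, 0.7]
grip_width: 85.7
grasp_force: 0.0
```

{"op": "arm_command", "data": {"commands": [[[0,0,0,2.9,2.7,0,0],[0,0,0,2.9,2.7,0,0],[0,0,0,2.9,2.7,0,0],[0,0,0,2.9,2.7,0,0],[0,0,0,2.9,2.7,0,0],[0,0,0,2.9,2.7,0,0],[0,0,0,2.9,2.7,0,0],[0,0,0,2.9,2.7,0,0],[0,0,0,2.9,2.7,0,0],[0,0,0,2.9,2.7,0,0],[0,0,0,2.9,2.7,0,0],[0,0,0,2.9,2.7,0,0]]]}}

```text
time: 2.15
ee_pos: [447.2, -233.8, 298.4]
tool_rot: [-180.0, 0.0, 98.1]
force: [1.5, 0.0, -1.1]
grip_width: 85.5
grasp_force: 0.0
```

{"op": "arm_command", "data": {"commands": [[[0,0,0,2.9,2.5,0,0],[0,0,0,2.9,2.5,0,0],[0,0,-0.12,0,0,2.5,0],[0,0,-0.12,0,0,2.5,0],[0,0,-0.12,0,0,2.5,0],[0,0,-0.12,0,0,2.5,0],[0,0,-0.12,0,0,0,0],[0,0,-0.12,0,0,0,0],[0,0,-0.12,0,0,0,0],[0,0,-0.06,0,0,0,0],[0,0,0,0,0,0,0]]]}}

```text
time: 3.07
ee_pos: [487.7, -171.1, 198.1]
tool_rot: [-180.0, -0.0, 149.8]
force: [0.1, 0.9, 0.4]
grip_width: 85.5
grasp_force: 0.0
```

```bash
python3 - <<'E'
from h import *
o=get_obs();print(np.round(o["ee_pos"],1),np.round(o["tool_rot"],2),np.round(o["q"],0),o["time"])
cv2.imwrite("pics/w1.png",camera("wrist")[:,:,::-1])
P=pose("wrist");print(proj(P,(488,-170,110)),proj(P,(517,-186,104)))
E
```

```text
[ 487.7 -171.1  198.1] [-1.7999e+02 -3.0000e-02  1.4978e+02] [ 56.   5. -42. 101.   3.  75.  74.] 3.0667
[318.95248057 237.74900935] [320.1342268  282.90350015]
```

View pics/w1.png

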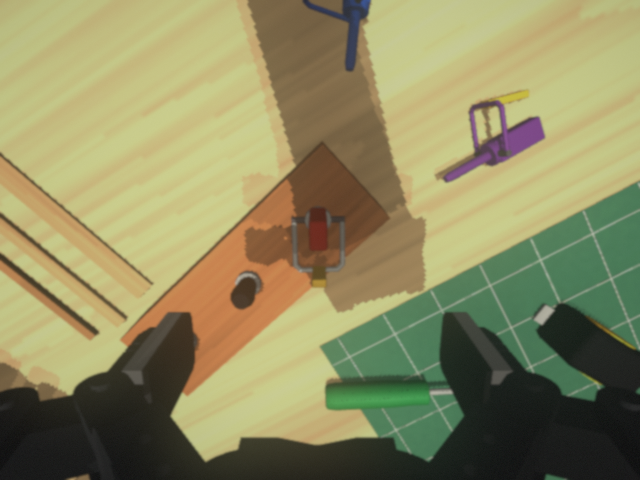

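The wrist view shows the red tab top at about (318,240) and the lug tip at about (319,283). Both match the predictions (319,238) and (320,283), and the ring lines up with the image's vertical. I'll descend and grip.

{"op": "arm_command", "data": {"commands": [[[0,0,0,0,0,2,0],[0,0,0,0,0,2,0],[0,0,0,0,0,2,0],[0,0,0,0,0,2,0],[0,0,0,0,0,2,0],[0,0,0,0,0,1.5,0],[0,0,0,0,0,1,0],[0,0,0,0,0,0,0]]]}}

```text
time: 3.78
ee_pos: [486.2, -170.6, 71.3]
tool_rot: [-180.0, -0.2, 149.6]
force: [-0.3, -0.1, 0.0]
grip_width: 85.7
grasp_force: 0.0
```

{"op": "arm_command", "data": {"commands": [[[0,0,0,0,0,0,0.5],[0,0,0,0,0,0,1],[0,0,0,0,0,0,1],[0,0,0,0,0,0,1],[0,0,0,0,0,0,1],[0,0,0,0,0,0,1],[0,0,0,0,0,0,1],[0,0,0,0,0,0,1],[0,0,0,0,0,0,1]]]}}

```text
time: 4.53
ee_pos: [488.4, -171.2, 74.0]
tool_rot: [-180.0, 0.1, 149.7]
force: [-1.2, 0.8, 4.7]
grip_width: 9.8
grasp_force: 60.1
```

{"op": "arm_command", "data": {"commands": [[[0,0,0,0,0,-0.5,1],[0,0,0,0,0,-1,1],[0,0,0,0,0,-1.5,1],[0,0,0,0,0,-2,1],[0,0,0,0,0,-2,1],[0,0,0,0,0,-3,1],[0,0,0,0,0,-3,1],[0,0,0,0,0,-3,1],[0,0,0,0,0,-2,1],[0,0,0,0,0,0,1]]]}}

```text
time: 5.37
ee_pos: [490.2, -171.6, 258.7]
tool_rot: [180.0, 0.5, 149.7]
force: [0.5, -0.3, -0.7]
grip_width: 10.3
grasp_force: 59.4
```

```bash
python3 - <<'E'
from h import *
o=get_obs();print(np.round(o["ee_pos"],1),np.round(o["tool_rot"],2),np.round(o["q"],0),o["time"],o["grip_width"],o["grasp_force"])
i=camera("wrist");P=pose("wrist");s=camera("scene")
c=pose("scene");u,v=proj(c,o["ee_pos"]).astype(int);print(u,v)
a=cv2.resize(s[max(0,v-80):v+100,max(0,u-90):u+90],(400,400));b=i[:480,120:520];b=cv2.resize(b,(333,400))
cv2.imwrite("pics/w2.png",cv2.convertScaleAbs(np.hstack([a,b])[:,:,::-1],alpha=1.4))
E
```

```text
[ 490.2 -171.6  258.7] [179.99   0.46 149.71] [ 57.   3. -42.  96.   2.  81.  75.] 5.3667 10.259813406243593 59.43395733833313
201 171
```

View pics/w2.png

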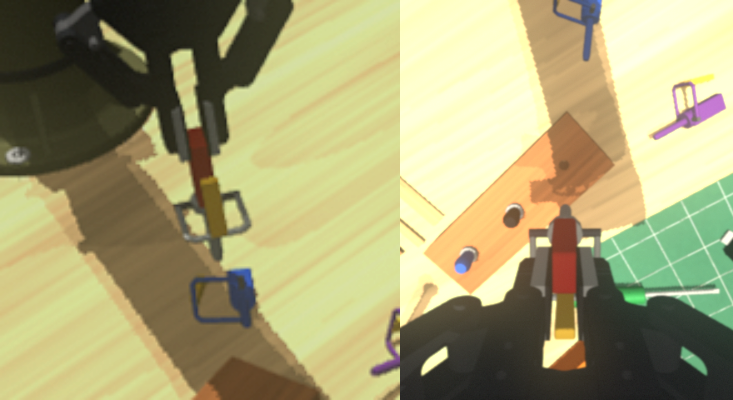

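The pin is held upright and the ring is undisturbed: its open side faces the image bottom, the tab is at about (565,250), and the rack hole is empty. I'll move above the axle hole.

{"op": "arm_command", "data": {"commands": [[[0,0,0,1.3,3.44,0,1],[0,0,0,1.3,3.44,0,1],[0,0,0,1.3,3.44,0,1],[0,0,0,1.3,3.44,0,1],[0,0,0,1.3,3.44,0,1],[0,0,0,1.3,3.44,0,1],[0,0,0,1.3,3.44,0,1],[0,0,0,1.3,3.44,0,1],[0,0,0,1.3,3.44,0.5,1],[0,0,0,1.3,3.44,1,1],[0,0,0,0,0,0,1],[0,0,0,0,0,0,1]]]}}

```text
time: 6.47
ee_pos: [546.7, 194.5, 235.8]
tool_rot: [-179.9, -0.3, 150.1]
force: [-0.1, -1.0, -0.3]
grip_width: 10.0
grasp_force: 59.4
```

```bash
python3 - <<'E'
from h import *
o=get_obs();print(np.round(o["ee_pos"],1),np.round(o["tool_rot"],2),np.round(o["q"],0),o["time"])
i=camera("wrist");P=pose("wrist");print(proj(P,(552,191,140)),proj(P,o["ee_pos"]-[0,0,60]))
cv2.imwrite("pics/w3raw.png",i[:,:,::-1])
b=cv2.resize(i[60:360,120:520],(800,600),interpolation=cv2.INTER_CUBIC)
cv2.imwrite("pics/w3.png",cv2.convertScaleAbs(b[:,:,::-1],alpha=1.4))
E
```

```text
[546.7 194.5 235.8] [-179.89   -0.29  150.1 ] [ 25.  17. -57.  89.  14.  82.  27.] 6.4667
[319.44304216 241.16492074] [320.40356487 247.82763299]
```

View pics/w3.png

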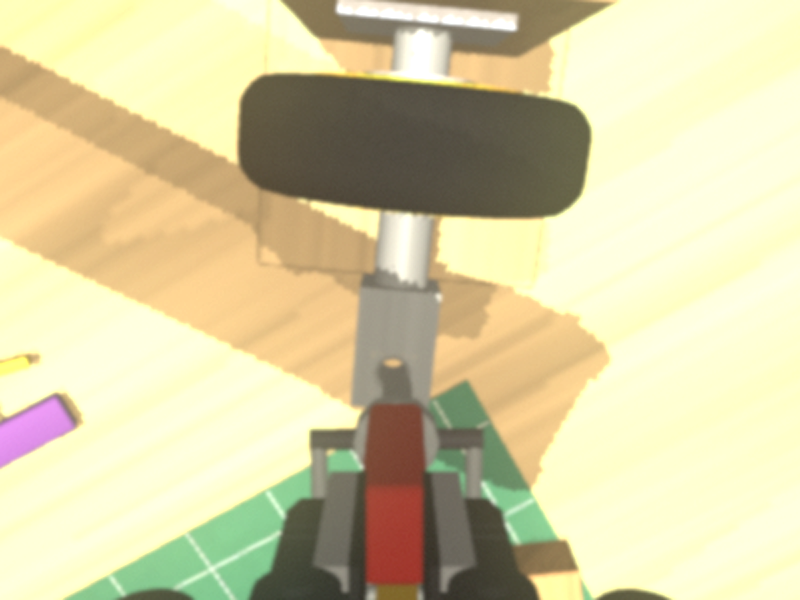

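The wrist view shows the hole mouth at crop (393,370), raw (317,245), with the pin tip just in front of it. The axle's end edge is at v≈405, and the side edges run (359,285)-(352,402) and (437,290)-(430,408). I'll let it settle and work in the tool frame.

{"op": "arm_command", "data": {"commands": [[[0,0,0,0,0,0,1],[0,0,0,0,0,0,1],[0,0,0,0,0,0,1]]]}}

```text
time: 6.77
ee_pos: [549.6, 189.5, 238.4]
tool_rot: [-180.0, 0.0, 149.5]
force: [0.6, -0.2, -0.4]
grip_width: 9.9
grasp_force: 59.4
```

```bash
python3 - <<'E'
from h import *
o=get_obs();print(np.round(o["ee_pos"],1),np.round(o["tool_rot"],2))
c=calibration("wrist");T=np.array(c["T_tool_cam"])
for H in(236,239):
    P=(c,T[:3,:3],T[:3,3]); f=lambda u,v,z=H-140:atz(P,120+u/2,60+v/2,z)[:2]
    L,Rr=[f(359,285),f(352,402)],[f(437,290),f(430,408)]
    g=lambda a:np.degrees(np.arctan2(*(a[0]-a[1])[::-1]))
    print(H,"hole",f(393.5,370),"L,R angle",g(L),g(Rr),"width",L[1][1]-Rr[1][1],"mid end",(L[1]+Rr[1])/2,(L[0]+Rr[0])/2)
    print("tip",f(394,374,60))
    w=[f(240,140,H-150),f(590,150,H-150)];print("tyre ends",w,np.degrees(np.arctan2(*(w[1]-w[0]))))
E
```

```text
[549.6 189.5 238.4] [-1.7996e+02  4.0000e-02  1.4953e+02]
236 hole [-6.93420581 -0.24493337] L,R angle 4.05596647729527 2.518533496952246 width -25.925997087950336 mid end [-19.08367452  -1.06464281] [20.54841497  1.20877025]
tip [ 2.70360012 -0.12510024]
tyre ends [array([ 66.24287156, -45.06959298]), array([63.38704901, 57.36826691])] -1.5969116121280627
239 hole [-7.83611105 -0.24312302] L,R angle 4.0559664772952635 2.518533496952243 width -26.222155540717104 mid end [-20.12436586  -1.07219619] [19.96044985  1.22718658]
tip [ 2.70360012 -0.12510024]
tyre ends [array([ 66.17427233, -45.60002209]), array([63.28453572, 58.05432918])] -1.5969116121280604
```

{"op": "arm_command", "data": {"commands": [[[0,0,0.03,-0.6,0.15,1,1],[0,0,0.027,-0.6,0.15,1,1],[0,0,0,0,0,0,1],[0,0,0,0,0,0,1],[0,0,0,0,0,0,1],[0,0,0,0,0,0,1],[0,0,0,0,0,0,1],[0,0,0,0,0,0,1]]]}}

```text
time: 7.43
ee_pos: [561.0, 188.1, 218.9]
tool_rot: [180.0, 0.0, 146.5]
force: [0.4, -0.1, -1.0]
grip_width: 9.9
grasp_force: 59.4
```

```bash
python3 - <<'E'
from h import *
for k in range(3):
    o=get_obs();print(np.round(o["ee_pos"],1),np.round(o["tool_rot"],2),o["time"]);i=camera("wrist")
cv2.imwrite("pics/w4raw.png",i[:,:,::-1])
b=cv2.resize(i[180:300,220:420],(800,480),interpolation=cv2.INTER_CUBIC)
cv2.imwrite("pics/w4.png",cv2.convertScaleAbs(b[:,:,::-1],alpha=1.4))
E
```

```text
[561.  188.1 218.9] [1.7998e+02 4.0000e-02 1.4646e+02] 7.4333
[561.  188.  218.8] [1.7999e+02 3.0000e-02 1.4646e+02] 7.4833
[561.  187.9 218.7] [1.7999e+02 2.0000e-02 1.4645e+02] 7.5333
```

View pics/w4.png

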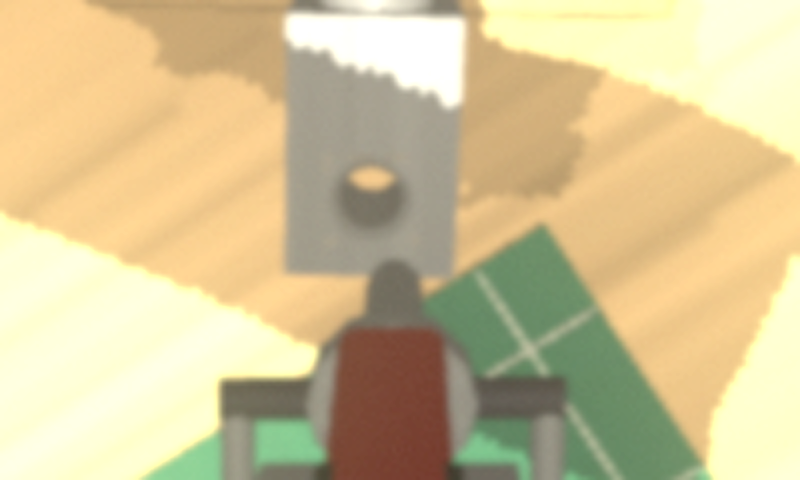

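The hole is now fully visible: mouth centre at crop (371,195), raw (312.8,228.8). The pin tip centre is at crop (393,284), raw (318.3,251).

```bash
python3 - <<'E'
from h import *
c=calibration("wrist");T=np.array(c["T_tool_cam"]);P=(c,T[:3,:3],T[:3,3])
f=lambda u,v,z:atz(P,220+u/4,180+v/4,z)[:2]
z=218.7-140
h,t=f(371,195,z),f(393,284,60);print("hole",h,"tip",t,"d",h-t)
L=f(288,20,z),f(287,270,z);r=f(465,15,z),f(453,272,z)
for a in(L,r):print(np.degrees(np.arctan2(*(a[0]-a[1])[::-1])),a)
print("hole-end",h[0]-L[1][0],"collar mid",f(392,387,20),"ring bar ends",f(222,385,24),f(565,385,24))
E
```

```text
hole [ 8.54704909 -2.69662205] tip [0.3119288  0.56741324] d [ 8.23512029 -3.26403529]
1.2000027099432693 (array([ 35.13019577, -14.82856652]), array([ -3.34053654, -15.6344153 ]))
1.9323309909425455 (array([35.85767621, 11.20207244]), array([-3.67394137,  9.86834167]))
hole-end 11.887585625778122 collar mid [0.07729007 0.28239379] ring bar ends [ -1.19299873 -20.41268251] [-1.21511897 21.37677411]
```

{"op": "arm_command", "data": {"commands": [[[0,0,0.025,0,0,0,1],[0,0,0,0.4,-0.17,0,1],[0,0,0,0.41,-0.16,0,1],[0,0,0,0,0,0.5,1],[0,0,0,0,0,0.5,1],[0,0,0,0,0,0.5,1],[0,0,0,0,0,0,1],[0,0,0,0,0,0,1],[0,0,0,0,0,0,1],[0,0,0,0,0,0,1],[0,0,0,0,0,0,1],[0,0,0,0,0,0,1]]]}}

```text
time: 8.58
ee_pos: [552.6, 189.8, 203.5]
tool_rot: [180.0, 0.0, 145.0]
force: [-0.5, 0.1, -1.9]
grip_width: 9.7
grasp_force: 59.5
```

{"op": "arm_command", "data": {"commands": [[[0,0,0,0,0,0.1,1],[0,0,0,0,0,0.1,1],[0,0,0,0,0,0.1,1],[0,0,0,0,0,0.1,1],[0,0,0,0,0,0,1],[0,0,0,0,0,0,1]]]}}

```text
time: 9.08
ee_pos: [552.4, 189.6, 199.2]
tool_rot: [-180.0, -0.0, 145.0]
force: [0.8, -1.0, -0.7]
grip_width: 10.3
grasp_force: 59.5
```

{"op": "arm_command", "data": {"commands": [[[0,0,0,0,0,0.1,1],[0,0,0,0,0,0.1,1],[0,0,0,0,0,0.1,1],[0,0,0,0,0,0,1],[0,0,0,0,0,0,1]]]}}

```text
time: 9.5
ee_pos: [552.4, 189.7, 196.3]
tool_rot: [-180.0, -0.0, 145.0]
force: [0.0, 0.1, -0.9]
grip_width: 10.2
grasp_force: 59.4
```

{"op": "arm_command", "data": {"commands": [[[0,0,0,0,0,0.1,1],[0,0,0,0,0,0.1,1],[0,0,0,0,0,0.1,1],[0,0,0,0,0,0,1],[0,0,0,0,0,0,1]]]}}

```text
time: 9.92
ee_pos: [552.4, 189.7, 193.3]
tool_rot: [-180.0, -0.0, 145.0]
force: [0.2, 0.3, -0.7]
grip_width: 10.3
grasp_force: 59.4
```

{"op": "arm_command", "data": {"commands": [[[0,0,0,0,0,0.1,1],[0,0,0,0,0,0.1,1],[0,0,0,0,0,0.1,1],[0,0,0,0,0,0,1],[0,0,0,0,0,0,1]]]}}

```text
time: 10.33
ee_pos: [552.8, 189.6, 190.4]
tool_rot: [180.0, 0.0, 145.0]
force: [0.3, -1.2, -1.6]
grip_width: 9.9
grasp_force: 59.5
```

{"op": "arm_command", "data": {"commands": [[[0,0,0,0,0,0.1,1],[0,0,0,0,0,0.1,1],[0,0,0,0,0,0.1,1],[0,0,0,0,0,0,1],[0,0,0,0,0,0,1]]]}}

```text
time: 10.75
ee_pos: [552.8, 189.4, 187.1]
tool_rot: [-180.0, 0.0, 145.0]
force: [3.4, -1.5, -2.7]
grip_width: 10.0
grasp_force: 59.4
```

{"op": "arm_command", "data": {"commands": [[[0,0,0,0,0,0.1,1],[0,0,0,0,0,0.1,1],[0,0,0,0,0,0.1,1],[0,0,0,0,0,0,1],[0,0,0,0,0,0,1]]]}}

```text
time: 11.17
ee_pos: [552.5, 189.5, 184.1]
tool_rot: [-180.0, 0.0, 145.0]
force: [2.6, -1.2, -2.1]
grip_width: 10.1
grasp_force: 59.3
```

```bash
python3 - <<'E'
from h import *
i=camera("wrist");s=camera("scene")
b=cv2.resize(i[150:300,220:420],(533,400),interpolation=cv2.INTER_CUBIC)
a=cv2.resize(s[80:180,350:450],(266,266),interpolation=cv2.INTER_CUBIC);a=np.vstack([a,0*a[:134]])
cv2.imwrite("pics/w5.png",cv2.convertScaleAbs(np.hstack([b,a])[:,:,::-1],alpha=1.4))
E
```

```text
(no output)
```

View pics/w5.png

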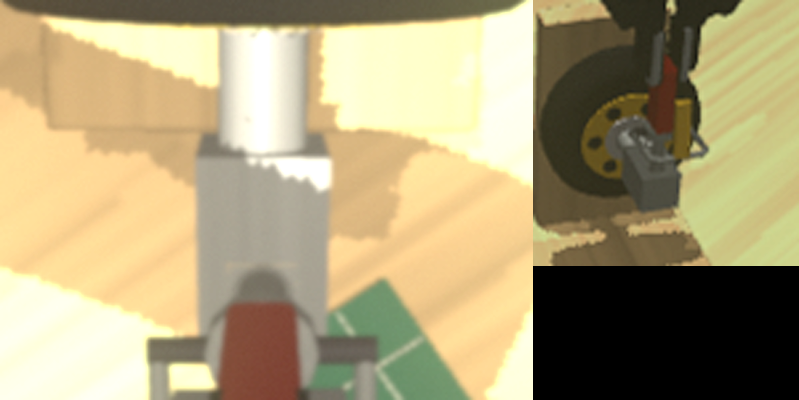

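The pin tip is in the hole: the shank disappears into the axle at about (262,285), and the scene view agrees. The mild outward force of about 4 N is fine, so I'll carry on down.

{"op": "arm_command", "data": {"commands": [[[0,0,0,-0.05,0,0.1,1],[0,0,0,0,0,0.15,1],[0,0,0,0,0,0.15,1],[0,0,0,0,0,0,1],[0,0,0,0,0,0,1]]]}}

```text
time: 11.68
ee_pos: [552.7, 189.4, 179.9]
tool_rot: [-180.0, -0.0, 145.0]
force: [2.4, -0.8, -2.1]
grip_width: 10.2
grasp_force: 59.2
```

{"op": "arm_command", "data": {"commands": [[[0,0,0,0,0,0.15,1],[0,0,0,0,0,0.15,1],[0,0,0,0,0,0.15,1],[0,0,0,0,0,0,1],[0,0,0,0,0,0,1]]]}}

```text
time: 12.1
ee_pos: [552.8, 189.4, 175.5]
tool_rot: [-180.0, -0.0, 145.0]
force: [3.4, -0.8, -2.5]
grip_width: 10.0
grasp_force: 59.2
```

{"op": "arm_command", "data": {"commands": [[[0,0,0,-0.03,0,0.15,1],[0,0,0,0,0,0.15,1],[0,0,0,0,0,0.15,1],[0,0,0,0,0,0,1],[0,0,0,0,0,0,1]]]}}

```text
time: 12.52
ee_pos: [553.0, 189.2, 170.9]
tool_rot: [-180.0, -0.0, 145.0]
force: [2.9, -1.0, -2.5]
grip_width: 10.2
grasp_force: 59.2
```

{"op": "arm_command", "data": {"commands": [[[0,0,0,0,0,0.15,1],[0,0,0,0,0,0.15,1],[0,0,0,0,0,0.1,1],[0,0,0,0,0,0,1],[0,0,0,0,0,0,1]]]}}

```text
time: 12.93
ee_pos: [553.0, 189.2, 167.0]
tool_rot: [-180.0, -0.0, 145.0]
force: [2.9, -0.7, -2.8]
grip_width: 10.2
grasp_force: 59.2
```

{"op": "arm_command", "data": {"commands": [[[0,0,0,0,0,0.1,1],[0,0,0,0,0,0.1,1],[0,0,0,0,0,0.1,1],[0,0,0,0,0,0,1],[0,0,0,0,0,0,1]]]}}

```text
time: 13.35
ee_pos: [553.1, 189.3, 164.1]
tool_rot: [-180.0, -0.0, 145.0]
force: [2.0, -1.2, -2.1]
grip_width: 10.1
grasp_force: 59.3
```

{"op": "arm_command", "data": {"commands": [[[0,0,0,0,0,0.1,1],[0,0,0,0,0,0.1,1],[0,0,0,0,0,0,1],[0,0,0,0,0,0,1]]]}}

```text
time: 13.68
ee_pos: [553.1, 189.3, 162.2]
tool_rot: [-180.0, -0.0, 145.0]
force: [3.1, -1.1, -1.2]
grip_width: 10.1
grasp_force: 59.4
```

{"op": "arm_command", "data": {"commands": [[[0,0,0,0,0,0.1,1],[0,0,0,0,0,0.05,1],[0,0,0,0,0,0,1],[0,0,0,0,0,0,1]]]}}

```text
time: 14.02
ee_pos: [553.1, 189.3, 160.7]
tool_rot: [-180.0, 0.0, 145.0]
force: [3.7, -1.3, -1.5]
grip_width: 10.3
grasp_force: 59.4
```

{"op": "arm_command", "data": {"commands": [[[0,0,0,0,0,0.1,1],[0,0,0,0,0,0.05,1],[0,0,0,0,0,0,1],[0,0,0,0,0,0,1]]]}}

```text
time: 14.35
ee_pos: [553.1, 189.3, 159.2]
tool_rot: [-180.0, -0.0, 145.0]
force: [3.1, -1.7, -2.0]
grip_width: 9.7
grasp_force: 59.4
```

{"op": "arm_command", "data": {"commands": [[[0,0,0,0,0,0.1,1],[0,0,0,0,0,0,1],[0,0,0,0,0,0,1]]]}}

```text
time: 14.6
ee_pos: [553.4, 189.4, 159.1]
tool_rot: [180.0, 0.0, 145.0]
force: [1.5, -3.5, 5.0]
grip_width: 10.1
grasp_force: 60.1
```

{"op": "arm_command", "data": {"commands": [[[0,0,0,0,0,0.1,1],[0,0,0,0,0,0,1],[0,0,0,0,0,0,1]]]}}

```text
time: 14.85
ee_pos: [553.6, 189.4, 159.0]
tool_rot: [180.0, 0.1, 145.0]
force: [0.9, -3.0, 9.1]
grip_width: 10.1
grasp_force: 60.8
```

{"op": "arm_command", "data": {"commands": [[[0,0,0,0,0,0.08,1],[0,0,0,0,0,0,1],[0,0,0,0,0,0,1],[0,0,0,0,0,0,1]]]}}

```text
time: 15.18
ee_pos: [553.8, 189.5, 158.9]
tool_rot: [180.0, 0.1, 145.0]
force: [-0.9, -4.2, 13.1]
grip_width: 10.0
grasp_force: 61.3
```

```bash
python3 - <<'E'
from h import *
o=get_obs();print(np.round(o["ee_pos"],2),np.round(o["force"],1),np.round(o["q"],0))
i=camera("wrist");s=camera("scene")
cv2.imwrite("pics/w6raw.png",i[:,:,::-1])
b=cv2.resize(i[180:300,240:400],(533,400),interpolation=cv2.INTER_CUBIC)
a=cv2.resize(s[110:170,365:425],(267,267),interpolation=cv2.INTER_CUBIC);a=np.vstack([a,0*a[:133]])
cv2.imwrite("pics/w6.png",cv2.convertScaleAbs(np.hstack([b,a])[:,:,::-1],alpha=1.5))
E
```

```text
[553.77 189.49 158.95] [-0.9 -4.2 13.1] [ 24.  20. -55.  95.  17.  74.  21.]
```

View pics/w6.png

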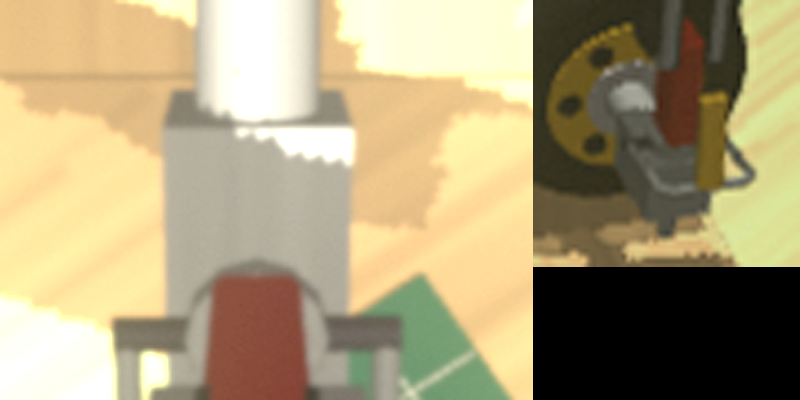

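The collar is down on the axle, the shank tip shows below the axle at about (667,228), and the ring stands open around the axle's end. The tool's height stays at 159 as force rises, so the pin is home. I'll relax, open and go up.

{"op": "arm_command", "data": {"commands": [[[0,0,0,0,0,-0.15,1],[0,0,0,0,0,-0.1,1],[0,0,0,0,0,0,0.5],[0,0,0,0,0,0,0],[0,0,0,0,0,0,0],[0,0,0,0,0,0,0],[0,0,0,0,0,0,0],[0,0,0,0,0,0,0]]]}}

```text
time: 15.95
ee_pos: [552.8, 189.6, 158.8]
tool_rot: [-180.0, -0.0, 145.0]
force: [0.1, -0.5, -0.1]
grip_width: 81.0
grasp_force: 0.0
```

{"op": "arm_command", "data": {"commands": [[[0,0,0,0,0,-1,0],[0,0,0,0,0,-2,0],[0,0,0,0,0,-2,0],[0,0,0,0,0,-1.5,0],[0,0,0,0,0,0,0.5],[0,0,0,0,0,0,1],[0,0,0,-1,0,0,1],[0,0,0,-1,0,0,1],[0,0,0,-1,0,0,1],[0,0,0,-0.8,0,0,1],[0,0,0,0,0,0,1],[0,0,0,0,0,0,1]]]}}

```text
time: 16.95
ee_pos: [584.6, 166.9, 223.4]
tool_rot: [-180.0, -0.1, 144.9]
force: [-0.1, 0.7, 0.6]
grip_width: 0.1
grasp_force: 0.0
```

{"op": "arm_command", "data": {"commands": [[[0,0,0,0.6,0,0,1],[0,0,0,0,0,1,1],[0,0,0,0,0,1,1],[0,0,0,0,0,0.5,1],[0,0,0,0,0,0,1],[0,0,0,0,0,0,1]]]}}

```text
time: 17.45
ee_pos: [578.9, 170.7, 198.3]
tool_rot: [-179.9, -0.0, 145.0]
force: [0.5, -0.3, 0.1]
grip_width: -0.2
grasp_force: 0.0
```

{"op": "arm_command", "data": {"commands": [[[0,0,0,0,0,0.3,1],[0,0,0,0,0,0.3,1],[0,0,0,0,0,0.3,1],[0,0,0,0,0,0.3,1],[0,0,0,0,0,0,1]]]}}

```text
time: 17.87
ee_pos: [579.0, 170.7, 186.3]
tool_rot: [-180.0, -0.0, 145.0]
force: [0.2, 0.1, 0.5]
grip_width: 0.1
grasp_force: 0.0
```

{"op": "arm_command", "data": {"commands": [[[0,0,0,0,0,0.3,1],[0,0,0,0,0,0.3,1],[0,0,0,0,0,0.3,1],[0,0,0,0,0,0,1]]]}}

```text
time: 18.2
ee_pos: [579.0, 170.7, 177.3]
tool_rot: [-179.9, -0.0, 145.0]
force: [0.7, 0.1, -0.6]
grip_width: -0.1
grasp_force: 0.0
```

Lug contact was expected near z=189 but wasn't felt. I'll check the yellow lug numerically in the scene camera.

```bash
cat > lug.py <<'E'
from h import *
def lug(cam="scene",show=True):
    P=pose(cam);i=camera(cam);a=np.radians(-35);ex=np.array([np.cos(a),np.sin(a),0]);H=np.array([552.9,189.5,144.])
    for ph in(0,.4,.8,1.2,1.62):
        q=.2-ph;e=lambda x,z:proj(P,H+ex*(x*np.cos(q)-z*np.sin(q))+[0,0,x*np.sin(q)+z*np.cos(q)])
        print(ph,"bar",e(38,0).round(),"tip",e(38,38).round())
    h=cv2.cvtColor(i,cv2.COLOR_RGB2HSV);u,v=proj(P,H+ex*30).astype(int);o=(max(u-60,0),max(v-60,0))
    m=cv2.inRange(h,(20,150,50),(35,255,255))[o[1]:v+60,o[0]:u+60]
    n,l,s,c=cv2.connectedComponentsWithStats(m)
    for k in range(1,n):
        if s[k,4]>8:print(s[k]+[o[0],o[1],0,0,0],(c[k]+o).round(1))
    return i
if __name__=="__main__":
    i=lug();cv2.imwrite("pics/s7.png",i[:,:,::-1])
E
python3 lug.py; python3 -c "
from h import *
i=cv2.imread('pics/w6raw.png')"
```

```text
0 bar [403. 150.] tip [403. 128.]
0.4 bar [402. 157.] tip [406. 141.]
0.8 bar [400. 162.] tip [406. 154.]
1.2 bar [398. 163.] tip [405. 164.]
1.62 bar [395. 161.] tip [402. 171.]
[368 115  26  32 295] [377.9 128.6]
[402 131   7  22 123] [404.4 140.7]
```

{"op": "arm_command", "data": {"commands": [[[0,0,0,0,0,0.3,1],[0,0,0,0,0,0.3,1],[0,0,0,0,0,0.3,1],[0,0,0,0,0,0,1]]]}}

```text
time: 18.58
ee_pos: [578.9, 170.7, 168.3]
tool_rot: [-179.9, -0.0, 145.0]
force: [-1.2, 0.5, -0.4]
grip_width: 0.0
grasp_force: 0.0
```

```bash
python3 lug.py|tail -2;python3 - <<'E'
from h import *
i=cv2.imread('pics/s7.png')[110:175,385:425]
g=i.sum(2)//8
P=pose("scene");e=get_obs()["ee_pos"];print(proj(P,e),proj(P,e+[0,0,20]))
h=cv2.cvtColor(i,cv2.COLOR_BGR2HSV)
for r in range(0,65,3):print(110+r,''.join('Y' if 20<a[0]<35 and a[1]>150 else 'R' if (a[0]<8 or a[0]>172)and a[1]>120 and a[2]>40 else '#' if a[2]<45 else '+' if a[2]<110 else '.' for a in h[r]))
E
```

```text
[368 115  26  32 295] [377.9 128.7]
[402 131   7  22 123] [404.4 140.7]
[402.4965409  139.49408872] [403.53439915 129.29080964]
110 #########################+++###.........
113 ###################++++##+++###.........
116 YYYYYYYYYRRR#######++++##++###+.........
119 YYYYYYY##++########+++##+++###..........
122 YYYYYY##+++#######++++##+++###..........
125 +++++++++++++#####++++##++##+...........
128 +++++++++++++++++++++##+++#.............
131 ......++++++++++++YYYYY+##..............
134 ++++...++++++++++YYYYYYY+...............
137 +..+..+++++++++++YYYYYY+................
140 +++++++++++++++++YYYYYY.................
143 #++++++++++++++++YYYYYY+++..............
146 +++++++++++++++++YYYYY+..+++............
149 +++++++++++++++++YYYYY....++++..........
152 #++++++++++++++++YYY++++++..............
155 ++++++++++++++++++++....................
158 ++++++++++++++++++......................
161 ...++++++++++++++.......................
164 +.......................................
167 +.............+..++.++..................
170 ++++++++++++++++++++++++++..............
173 ++++++++++++++++++++++++++++............
```

The scene pixels show the fingertips standing behind the lug, between tab and lug, and the ring is still open (lug rows 131–153). So I'll push the lug outward gently, then down.

{"op": "arm_command", "data": {"commands": [[[0,0,0,-0.2,0,0,1],[0,0,0,-0.2,0,0,1],[0,0,0,-0.2,0,0,1],[0,0,0,0,0,0,1]]]}}

```text
time: 18.97
ee_pos: [584.8, 167.0, 169.1]
tool_rot: [180.0, 0.0, 145.0]
force: [0.5, 0.0, -0.5]
grip_width: 0.4
grasp_force: 0.0
```

{"op": "arm_command", "data": {"commands": [[[0,0,0,-0.2,0,0,1],[0,0,0,-0.2,0,0,1],[0,0,0,-0.2,0,0,1],[0,0,0,0,0,0,1]]]}}

```text
time: 19.3
ee_pos: [589.6, 163.5, 169.0]
tool_rot: [-180.0, 0.0, 145.0]
force: [0.1, 0.2, 0.4]
grip_width: 0.3
grasp_force: 0.0
```

```bash
python3 lug.py|tail -2
```

```text
[368 115  26  32 294] [378.  128.7]
[402 131   6  22 105] [404.1 142.1]
```

```bash
python3 - <<'E'
from h import *
i=camera("wrist");s=cv2.imread("pics/s7.png")[:,:,::-1]
a=cv2.resize(s[90:190,350:430],(400,500),interpolation=cv2.INTER_CUBIC);b=cv2.resize(i[180:480,200:440],(400,500),interpolation=cv2.INTER_CUBIC)
cv2.imwrite("pics/w8.png",cv2.convertScaleAbs(np.hstack([a,b])[:,:,::-1],alpha=1.6))
E
```

```text
(no output)
```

View pics/w8.png

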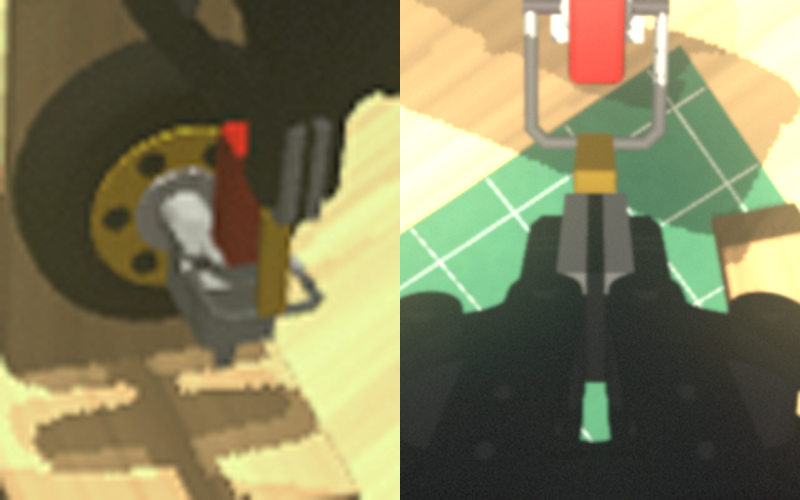

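The wrist view shows the tab, ring loop and lug tip at crop (596,182), with the shut fingers just outside the lug. The ring is untouched. I'll locate lug and fingers in the tool frame.

```bash
python3 - <<'E'
from h import *
c=calibration("wrist");T=np.array(c["T_tool_cam"]);P=(c,T[:3,:3],T[:3,3])
f=lambda u,v,z:atz(P,200+u*.6,180+v*.6,z)[:2].round(1)
print("lug tip",f(596,171,-18),f(596,192,-18),"lug base",f(596,136,18),"finger far edge z0",f(596,195,0),"z-19",f(596,195,-19),"near z0",f(596,275,0),f(596,290,-10))
print("bar",f(596,140,18),"tab top",f(596,82,-26),"hinge",f(596,5,25), "lug tip if z-10",f(596,192,-10))
print(get_obs()["ee_pos"])
E
python3 lug.py >/dev/null; python3 - <<'E'
import cv2
i=cv2.imread('pics/s7.png')[95:170,385:425]
h=cv2.cvtColor(i,cv2.COLOR_BGR2HSV)
for r in range(0,75,3):print(95+r,''.join('Y' if 20<a[0]<35 and a[1]>150 else 'R' if (a[0]<8 or a[0]>172)and a[1]>120 and a[2]>40 else '#' if a[2]<45 else '+' if a[2]<110 else '.' for a in h[r]))
E
```

```text
lug tip [12.3 91.6] [ 7.1 92.5] lug base [  8.3 112.2] finger far edge z0 [ -1.6 103.9] z-19 [ 6.8 92. ] near z0 [-25.  107.7] [-23.4 101.9]
bar [  7.2 112.4] tab top [35.4 83.4] hinge [ 44.1 110.3] lug tip if z-10 [ 3.6 97.5]
[589.23169477 163.97273313 169.0193995 ]
95 ######++++++++##########################
98 ###########+++##########################
101 ########################################
104 ########################################
107 ########################################
110 ####################################+...
113 ############################++####+.....
116 YYYYYYYYYRRRRRR#######++++##+++###......
119 YYYYYYY##++RRRR#######++++##+++##+......
122 YYYYYY##++++++########+++##+++###.......
125 ++++++++++++++#######++++##+++###.......
128 ++++++++++++++++#####++++##++##+........
131 ......+++++++++++++##+++##+++...........
134 +......+++++++++++YY++++++..............
137 +.....+++++++++++YYYYYY+................
140 +++++++.+++++++++YYYYYY.................
143 #++++++++++++++++YYYYYY+++..............
146 ++++++..+++++++++YYYYY+..+++............
149 +++++++++++++++++YYYYY....++++..........
152 #++++++++++++++++YYY++++++..............
155 ++++++++++++++++++++....................
158 ++++++++++++++++++......................
161 ...++++++++++++++.......................
164 +.......................................
167 +.............+..++.++..................
```

Scene and wrist views agree that the shut fingertips end about 15 mm above the reported TCP, so they had only just reached the lug's tip. I'll rise, go back in by 10 mm and press the lug down from above.

{"op": "arm_command", "data": {"commands": [[[0,0,0,0,0,-1,1],[0,0,0,0,0,-1,1],[0,0,0,0.5,0,0,1],[0,0,0,0.5,0,0,1],[0,0,0,0,0,1,1],[0,0,0,0,0,0.8,1],[0,0,0,0,0,0,1],[0,0,0,0,0,0,1]]]}}

```text
time: 20.12
ee_pos: [580.2, 169.2, 169.6]
tool_rot: [-179.9, -0.1, 145.0]
force: [0.0, 0.2, 0.1]
grip_width: 0.1
grasp_force: 0.0
```

{"op": "arm_command", "data": {"commands": [[[0,0,0,0,0,0.2,1],[0,0,0,0,0,0.2,1],[0,0,0,0,0,0.2,1],[0,0,0,0,0,0,1]]]}}

```text
time: 20.45
ee_pos: [580.9, 169.7, 164.6]
tool_rot: [-180.0, -0.0, 145.0]
force: [-0.0, -0.5, -0.4]
grip_width: 0.4
grasp_force: 0.0
```

{"op": "arm_command", "data": {"commands": [[[0,0,0,0,0,0.2,1],[0,0,0,0,0,0.2,1],[0,0,0,0,0,0.2,1],[0,0,0,0,0,0,1]]]}}

```text
time: 20.78
ee_pos: [583.4, 168.5, 160.2]
tool_rot: [179.9, 0.3, 144.9]
force: [2.3, -0.4, 4.4]
grip_width: -0.2
grasp_force: 2.4
```

```bash
python3 lug.py|tail -2; python3 - <<'E'
import cv2
i=cv2.imread('pics/s7.png')[95:170,385:425]
h=cv2.cvtColor(i,cv2.COLOR_BGR2HSV)
for r in range(15,75,3):print(95+r,''.join('Y' if 20<a[0]<35 and a[1]>150 else 'R' if (a[0]<8 or a[0]>172)and a[1]>120 and a[2]>40 else '#' if a[2]<45 else '+' if a[2]<110 else '.' for a in h[r]))
E
```

```text
[368 115  26  32 295] [377.9 128.9]
[402 136   7  18 100] [404.4 144.3]
110 #####################################+++
113 #################################+......
116 YYYYYYYYY+RRR+############+++###........
119 YYYYYYY##++++#######++++##+++##+........
122 YYYYYY##++++########++++##+++##+........
125 ++++++++++++########+++##+++###.........
128 +++++++++++++######++++##+++##+.........
131 ......++++++++#####++++#+++++...........
134 +++++..+++++++++++++++##+++.............
137 +.....+++++++++++YYYYYYY................
140 +++++++++++++++++YYYYYY.................
143 #++++++++++++++++YYYYYY++...............
146 +++++++++++++++++YYYYYY.+++.............
149 +++++++++++++++++YYYYY+...+++...........
152 #++++++++++++++++YYYYY++++++............
155 ++++++++++++++++++++....................
158 ++++++++++++++++++......................
161 ..+++++++++++++++.......................
164 +.......................................
167 +.............+..++.++..................
```

{"op": "arm_command", "data": {"commands": [[[0,0,0,0,0,-1,1],[0,0,0,0,0,-1,1],[0,0,0,0.4,0,0,1],[0,0,0,0.3,0,0,1],[0,0,0,0,0,0,1],[0,0,0,0,0,0.8,1],[0,0,0,0,0,0.5,1],[0,0,0,0,0,0,1],[0,0,0,0,0,0,1]]]}}

```text
time: 21.58
ee_pos: [574.7, 173.4, 165.0]
tool_rot: [-179.9, -0.1, 145.0]
force: [-0.8, 0.1, -0.3]
grip_width: -0.1
grasp_force: 0.0
```

{"op": "arm_command", "data": {"commands": [[[0,0,0,0,0,0.2,1],[0,0,0,0,0,0.2,1],[0,0,0,0,0,0.2,1],[0,0,0,0,0,0,1]]]}}

```text
time: 21.92
ee_pos: [575.7, 173.5, 160.1]
tool_rot: [180.0, 0.0, 145.0]
force: [-0.2, -0.6, 1.0]
grip_width: -0.1
grasp_force: 0.4
```

```bash
cat > sc.py <<'E'
from lug import *
P=pose("wrist");i=lug();w=camera("wrist");cv2.imwrite("pics/w9.png",w[:,:,::-1])
h=cv2.cvtColor(i[95:175,385:425],cv2.COLOR_RGB2HSV)
for r in range(15,80,3):print(95+r,''.join('Y' if 20<a[0]<35 and a[1]>150 else 'R' if (a[0]<8 or a[0]>172)and a[1]>120 and a[2]>40 else '#' if a[2]<45 else '+' if a[2]<110 else '.' for a in h[r]))
h=cv2.cvtColor(w,cv2.COLOR_RGB2HSV);m=cv2.inRange(h,(18,140,50),(35,255,255))[200:420,290:345];ys,xs=np.nonzero(m)
print("wrist yellow",len(xs),xs.min()+290 if len(xs) else 0,xs.max()+290 if len(xs) else 0,ys.min()+200 if len(ys) else 0,ys.max()+200 if len(ys) else 0)
E
python3 sc.py|tail -26
```

```text
1.62 bar [395. 161.] tip [402. 171.]
[368 115  26  32 297] [377.9 128.8]
[402 133   7  21 118] [404.5 142.7]
110 ###############################+........
113 ########################++####..........
116 YYYYYYYYY++#######++++##++###+..........
119 YYYYYYY##+########+++###++###+..........
122 YYYYYY##++########+++##+++###...........
125 ++++++++++#######++++##+++##+...........
128 ++++++++++++#####++++#+++##.............
131 ..++++++++++++++++++##+++#..............
134 +++++..+++++++++++YYYYYY+...............
137 +.....+++++++++++YYYYYY+................
140 +++++++++++++++++YYYYYY+................
143 #++++++++++++++++YYYYYY++...............
146 +++++++++++++++++YYYYYY.+++.............
149 +++++++++++++++++YYYYY....+++...........
152 #++++++++++++++++YYYYY+++++++...........
155 ++++++++++++++++++++....................
158 ++++++++++++++++++......................
161 ..+++++++++++++++.......................
164 +.......................................
167 +.............+..++.++..................
170 ++++++++++++++++++++++++++..............
173 ++++++++++++++++++++++++++++............
wrist yellow 0 0 0 0 0
```

{"op": "arm_command", "data": {"commands": [[[0,0,0,0,0,0.2,1],[0,0,0,0,0,0.2,1],[0,0,0,0,0,0,1]]]}}

```text
time: 22.27
ee_pos: [574.8, 174.0, 155.7]
tool_rot: [-180.0, -0.0, 145.0]
force: [0.8, 0.3, 1.7]
grip_width: 0.1
grasp_force: 0.5
```

{"op": "arm_command", "data": {"commands": [[[0,0,0,0,0,0.2,1],[0,0,0,0,0,0.2,1],[0,0,0,0,0,0,1]]]}}

```text
time: 22.52
ee_pos: [574.6, 173.9, 151.3]
tool_rot: [-179.9, -0.1, 145.0]
force: [0.3, -0.7, 0.4]
grip_width: 0.1
grasp_force: 0.6
```

```bash
python3 sc.py|tail -26|head -20
```

```text
1.62 bar [395. 161.] tip [402. 171.]
[368 115  26  32 283] [377.5 129.2]
[402 135   7  20 109] [404.8 144.4]
110 ########################################
113 ###############################++....+..
116 YYYY+########################+..........
119 YYYYYYY###########+++##+++###...........
122 YYYYYY###########++++##+++##+...........
125 +++++++++########+++##+++###............
128 +++++++++########+++##+++###............
131 ..+.+++++++#####++++##+++#+.............
134 ++++...++++++###+++##++++...............
137 +......+++++++++++YYYYYY................
140 +++++++++++++++++YYYYYYY................
143 #+++#+++++++++++++YYYYY++...............
146 +++++++++++++++++YYYYYY.+++.............
149 +++++++++++++++++YYYYY+...++............
152 #++++++++++++++++YYYYY+...+++...........
155 +++++++++++++++++++++...................
158 ++++++++++++++++++......................
```

{"op": "arm_command", "data": {"commands": [[[0,0,0,-0.2,0,0.1,1],[0,0,0,-0.2,0,0.1,1],[0,0,0,-0.2,0,0.1,1],[0,0,0,0,0,0,1]]]}}

```text
time: 22.95
ee_pos: [577.9, 171.6, 147.6]
tool_rot: [-179.9, -0.3, 145.1]
force: [-4.8, 4.3, -2.6]
grip_width: -0.2
grasp_force: 2.8
```

```bash
python3 sc.py|tail -26|head -20
```

```text
1.62 bar [395. 161.] tip [402. 171.]
[368 115  23  32 266] [376.6 130. ]
[401 138   9  19  99] [405.  147.4]
110 ########################################
113 ########################################
116 YY###############################++..+++
119 YYYY+#########################+.........
122 YYYYYYY##+##########++##+++##+..........
125 ++++++++++########++++#++++##+..........
128 ++++++++++########+++##+++###...........
131 ......++++#######++++##+++##+...........
134 ++++...++++######++++#+++##+............
137 +......++++++####+++##+++...............
140 +++++++++++++++++++YYYYYY...............
143 #++++++++++++++++++YYYYY+...............
146 ++++++++++++++++++YYYYYY++..............
149 ++++++++++++++++++YYYYY..+++............
152 #++++++++++++++++YYYYY+...+++...........
155 ++++++++++++++++YYYYYY++++++............
158 ++++++++++++++++++......................
```

The lug is now leaning outward with the fingers inside it (tip row 138), so the swing is under way. I'll follow the arc, mostly downward.

{"op": "arm_command", "data": {"commands": [[[0,0,0,-0.05,0,0.2,1],[0,0,0,-0.05,0,0.2,1],[0,0,0,-0.05,0,0.2,1],[0,0,0,0,0,0,1]]]}}

```text
time: 23.38
ee_pos: [580.7, 169.7, 142.3]
tool_rot: [-180.0, -0.1, 145.0]
force: [-4.6, 3.4, -2.1]
grip_width: -0.1
grasp_force: 2.3
```

{"op": "arm_command", "data": {"commands": [[[0,0,0,-0.05,0,0.2,1],[0,0,0,-0.05,0,0.2,1],[0,0,0,-0.05,0,0.2,1],[0,0,0,0,0,0,1]]]}}

```text
time: 23.72
ee_pos: [582.8, 168.4, 136.8]
tool_rot: [-180.0, 0.0, 145.0]
force: [-2.6, 3.8, -0.5]
grip_width: 0.2
grasp_force: 1.8
```

```bash
python3 sc.py|tail -27|head -22
```

```text
1.2 bar [398. 163.] tip [405. 164.]
1.62 bar [395. 161.] tip [402. 171.]
[368 117  18  30 225] [374.9 132.1]
[401 146   9  15  79] [405.  153.2]
110 ########################################
113 ########################################
116 ########Y++#############################
119 ########################################
122 Y#######################################
125 +++#############################+.......
128 ++++++####+#############+++###+.........
131 ......+++++########+++##+++###..........
134 +..+...++++########+++##+++##+..........
137 +......+++########++++##++###...........
140 +++++++.+++#######++++#+++###...........
143 #+++#++++++++#####+++##+++++............
146 +++++++++++++++++++++YY++...............
149 +++++++++++++++++++YYYYYY+..............
152 #+++++++++++++++++YYYYYY+++.............
155 +++++++++++++++++YYYYYY...++............
158 ++++++++++++++++YYYYY++++++.............
161 ...+++++++++++++++......................
```

{"op": "arm_command", "data": {"commands": [[[0,0,0,-0.15,0,0.15,1],[0,0,0,-0.15,0,0.15,1],[0,0,0,-0.15,0,0.15,1],[0,0,0,0,0,0,1]]]}}

```text
time: 24.15
ee_pos: [584.5, 167.4, 131.8]
tool_rot: [-179.9, -0.2, 145.1]
force: [-5.9, 4.0, -1.5]
grip_width: -0.2
grasp_force: 3.2
```

{"op": "arm_command", "data": {"commands": [[[0,0,0,-0.15,0,0.1,1],[0,0,0,-0.15,0,0.1,1],[0,0,0,-0.15,0,0.1,1],[0,0,0,0,0,0,1]]]}}

```text
time: 24.48
ee_pos: [586.9, 166.0, 128.6]
tool_rot: [-179.9, -0.4, 145.1]
force: [-8.8, 5.3, -0.7]
grip_width: 0.1
grasp_force: 4.1
```

```bash
python3 sc.py|tail -27|head -23
```

```text
1.62 bar [395. 161.] tip [402. 171.]
[388 115   7   4  23] [391.3 116.5]
[368 119  16  28 205] [374.2 133.5]
[400 153  11  11  62] [405.1 157.8]
110 ########################################
113 ########################################
116 ###YYYYYYY++############################
119 ##########++############################
122 ########################################
125 ########################################
128 +++#####################################
131 ....+############################+......
134 +.....++###+#############+++###+........
137 +......+++++########+++##+++###.........
140 +++.+++.++++#######++++##+++##+.........
143 #++++++#+++########++++#++++##..........
146 ++++++++++++#######+++##+++##+..........
149 ++++++++++++++####++++##++++............
152 #++++++++++++++++++++++++++.............
155 ++++++++++++++++++++YYYYYY+.............
158 +++++++++++++++++YYYYYY+.+++............
161 ...++++++++++++YYYYYYY+++++.............
164 +.......++++++..........................
```

The lug is well over, at a ring angle of about 0.8 rad, but the side force has reached about 10 N. I'll back off, lift and tilt the tool so I can press the lug downward instead.

{"op": "arm_command", "data": {"commands": [[[0,0,0,0.3,0,0,1],[0,0,0,0.2,0,0,1],[0,0,0,0,0,-1,1],[0,0,0,0,0,-1.5,1],[0,0,0,0,0,-1.5,1],[0,0.125,0,0,0,0,1],[0,0.125,0,0,0,0,1],[0,0.125,0,0,0,0,1],[0,0.125,0,0,0,0,1],[0,0,0,0,0,0,1],[0,0,0,0,0,0,1],[0,0,0,0,0,0,1]]]}}

```text
time: 25.58
ee_pos: [586.9, 166.0, 170.0]
tool_rot: [179.9, -28.6, 145.0]
force: [-0.9, 0.2, 1.0]
grip_width: 0.1
grasp_force: 0.0
```

```bash
python3 sc.py|tail -27|head -23;python3 -c "
from h import *
o=get_obs();Rt=R.from_euler('xyz',o['tool_rot'],degrees=True).as_matrix();print(Rt.round(2),o['q'].round());print('down in tool',Rt.T@[0,0,-1],'outward',Rt.T@[.82,-.572,0])"
```

```text
1.2 bar [398. 163.] tip [405. 164.]
1.62 bar [395. 161.] tip [402. 171.]
[368 116  20  31 235] [375.6 131.1]
[400 150   9  13  70] [404.  155.6]
110 ++..+++++++#############################
113 +++++###################################
116 ###+++#####++###########################
119 +##############+++######################
122 YYY##############+######################
125 +++++++#################################
128 ++++++++++++####################+++####+
131 ......++++++++++++#########+++##+++#+...
134 .......+++++++++++######+++++##++#+.....
137 +......+++++++++++#####++++##+++........
140 ++.......++++++++++++++++...............
143 #+++++#++++++++++++.....................
146 ++..++..+++++++++++++...................
149 +++.+++++++++++++++++..+................
152 #+++.+++++++++++++YYYYYY+...............
155 ++++..+++++++++++YYYYYY.................
158 +++++..++++++++YYYYYY+..................
161 ....+++..+++..+YYYYY+++++...............
164 +.......................................
[[-0.72  0.57 -0.39]
 [ 0.5   0.82  0.27]
 [ 0.48  0.   -0.88]] [ 25.  42. -52.  73.   8.  95.  31.]
down in tool [-0.4762037  -0.0019063   0.87933293] outward [-8.79151441e-01 -1.68336881e-04 -4.76105782e-01]
```

{"op": "arm_command", "data": {"commands": [[[0,0,0,-0.24,0,0.44,1],[0,0,0,-0.24,0,0.44,1],[0,0,0,-0.24,0,0.44,1],[0,0,0,-0.14,0,0.26,1],[0,0,0,-0.14,0,0.26,1],[0,0,0,0,0,0,1]]]}}

```text
time: 26.18
ee_pos: [585.4, 166.1, 147.8]
tool_rot: [-179.9, -28.7, 145.0]
force: [0.1, -0.6, -0.1]
grip_width: -0.2
grasp_force: 0.0
```

{"op": "arm_command", "data": {"commands": [[[0,0,0,-0.14,0,0.26,1],[0,0,0,-0.14,0,0.26,1],[0,0,0,0,0,0,1]]]}}

```text
time: 26.43
ee_pos: [585.8, 166.2, 142.1]
tool_rot: [-180.0, -28.7, 145.0]
force: [-0.3, -0.9, 0.7]
grip_width: 0.4
grasp_force: 0.1
```

{"op": "arm_command", "data": {"commands": [[[0,0,0,-0.14,0,0.26,1],[0,0,0,-0.14,0,0.26,1],[0,0,0,0,0,0,1]]]}}

```text
time: 26.68
ee_pos: [586.8, 165.4, 136.4]
tool_rot: [-180.0, -28.5, 144.9]
force: [3.4, -2.3, 2.1]
grip_width: 0.1
grasp_force: 1.7
```

```bash
python3 sc.py|tail -27|head -23
```

```text
1.2 bar [398. 163.] tip [405. 164.]
1.62 bar [395. 161.] tip [402. 171.]
[368 115  26  32 288] [378.1 128.6]
[399 156   7   8  36] [402.2 159.8]
110 ######################################++
113 ########################################
116 YYYYYYYYY+RRRRR+########################
119 YYYYYYY##++R+###########################
122 YYYYYY###+++############################
125 +####++++++++++#########################
128 .++++++++++++###########################
131 +.+++++#################################
134 #+++#####++#####++######################
137 ##++######+###++########################
140 ##############++########################
143 ++++####################################
146 ++.+++..++####################++####+++.
149 +++.+++++++++++##########+++##+++#+.....
152 #++..++++++++++++#####++++##++#++.......
155 ++++.++++++++++++++++++++##++...........
158 ++++..++++++++++YYYY+++.................
161 ....+...+++++++YYYYY+...................
164 +......+++++............................
```

The upward view and the outward force show the fingers caught outside the lug tip. I'll lift, move 24 mm inward and come down on the lug's inner side, where the tilted fingers run parallel to it.

{"op": "arm_command", "data": {"commands": [[[0,0,0,0.95,0,-1.75,1],[0,0,0,0.95,0,-1.75,1],[0,0,0,1.05,0,0.57,1],[0,0,0,1.05,0,0.57,1],[0,0,0,0,0,0,1],[0,0,0,0,0,0,1],[0,0,0,-0.43,0,0.79,1],[0,0,0,-0.43,0,0.79,1],[0,0,0,-0.43,0,0.79,1],[0,0,0,0,0,0,1],[0,0,0,0,0,0,1]]]}}

```text
time: 27.7
ee_pos: [565.8, 179.6, 148.4]
tool_rot: [-179.9, -28.8, 144.9]
force: [-0.7, -0.8, -0.2]
grip_width: -0.3
grasp_force: 0.0
```

{"op": "arm_command", "data": {"commands": [[[0,0,0,-0.2,0,0.35,1],[0,0,0,-0.2,0,0.35,1],[0,0,0,0,0,0,1],[0,0,0,0,0,0,1]]]}}

```text
time: 28.03
ee_pos: [566.3, 180.0, 141.5]
tool_rot: [-180.0, -28.7, 145.0]
force: [0.5, 0.3, 0.2]
grip_width: 0.0
grasp_force: 0.0
```

```bash
python3 sc.py|tail -27|head -23
```

```text
1.2 bar [398. 163.] tip [405. 164.]
1.62 bar [395. 161.] tip [402. 171.]
[368 119  16  28 191] [374.2 133.9]
[399 153  10  11  62] [403.5 157.8]
110 ###########+############################
113 ++++++++++##############################
116 ++++++++################################
119 ++#######+##############################
122 ####+######+++##########################
125 #####+###++#############################
128 #########+++############################
131 ###################################+..+#
134 ...++####################++#####++......
137 +......++#############+##+++#+..........
140 +++......+++######++++##++#+............
143 #+++#++++++++###++++##+++...............
146 ++.+++..+++++++++++++.+.................
149 +++.+++++++++++++++++...................
152 #++..+++++++++++++++...+................
155 ++++.+++++++++++++YYYYYY+...............
158 ++++..++++++++++YYYYYY...++.............
161 ....+...++++++YYYYYY++++++..............
164 +......++++.............................
```

The lug is fully visible (ring at about 0.8 rad) with the fingers on its inner side and nothing touched. I'll push square to the lug, along the tool's −x.

{"op": "arm_command", "data": {"commands": [[[0,0,0,-0.4,0,0.05,1],[0,0,0,-0.3,0,0.05,1],[0,0,0,-0.3,0,0.05,1],[0,0,0,0,0,0,1],[0,0,0,0,0,0,1]]]}}

```text
time: 28.55
ee_pos: [573.1, 175.1, 135.3]
tool_rot: [-180.0, -28.7, 145.0]
force: [-0.6, -0.5, 0.0]
grip_width: 0.3
grasp_force: 0.0
```

{"op": "arm_command", "data": {"commands": [[[0,0,0,-0.2,0,0.03,1],[0,0,0,-0.2,0,0.03,1],[0,0,0,-0.2,0,0.03,1],[0,0,0,0,0,0,1]]]}}

```text
time: 28.88
ee_pos: [576.1, 173.5, 131.9]
tool_rot: [-180.0, -28.8, 145.1]
force: [-1.5, 2.5, 0.4]
grip_width: 0.3
grasp_force: 1.4
```

{"op": "arm_command", "data": {"commands": [[[0,0,0,-0.2,0,0.03,1],[0,0,0,-0.2,0,0.03,1],[0,0,0,0,0,0,1]]]}}

```text
time: 29.13
ee_pos: [576.8, 173.4, 129.8]
tool_rot: [-180.0, -29.0, 145.2]
force: [-6.0, 4.0, 0.5]
grip_width: -0.5
grasp_force: 3.4
```

```bash
python3 sc.py|tail -27|head -23
```

```text
1.2 bar [398. 163.] tip [405. 164.]
1.62 bar [395. 161.] tip [402. 171.]
[368 115  27  32 288] [378.2 128.8]
[399 155  10  10  51] [403.8 159.5]
110 ####################################++##
113 ########################################
116 YYYYYYYYYY++############################
119 YYYYYYY#################################
122 YYYYYY+#+#####+#########################
125 ##+++++++++++###########################
128 ++++++++++##############################
131 ++++####################################
134 ++#####+######++########################
137 ########+##+++##########################
140 #############+##########################
143 ++++#################################+..
146 ++.+++.++##################+++##++......
149 +++.++++++++++######+++++##++##.........
152 #++.+++++++++++####++++##+++............
155 ++++.+++++++++++++++++YY++..............
158 ++++.+++++++++++++YYYYYY+...............
161 ...++..++++++++YYYYYY+...+..............
164 +.....++..+++++Y+++.....................
```

{"op": "arm_command", "data": {"commands": [[[0,0,0,0.25,0,0.1,1],[0,0,0,-0.1,0,0.18,1],[0,0,0,-0.1,0,0.18,1],[0,0,0,-0.1,0,0.18,1],[0,0,0,0,0,0,1]]]}}

```text
time: 29.65
ee_pos: [576.5, 173.2, 123.4]
tool_rot: [-180.0, -28.8, 145.1]
force: [-5.0, 3.9, 0.5]
grip_width: 0.1
grasp_force: 2.4
```

{"op": "arm_command", "data": {"commands": [[[0,0,0,-0.1,0,0.18,1],[0,0,0,-0.1,0,0.18,1],[0,0,0,0,0,0,1]]]}}

```text
time: 29.9
ee_pos: [576.2, 173.5, 119.5]
tool_rot: [180.0, -28.8, 145.1]
force: [-4.9, 3.6, 1.5]
grip_width: -0.0
grasp_force: 2.7
```

```bash
python3 sc.py|tail -27|head -24
```

```text
1.2 bar [398. 163.] tip [405. 164.]
1.62 bar [395. 161.] tip [402. 171.]
[368 115  27  32 288] [378.1 128. ]
[398 161  10   4  28] [403.  162.9]
110 #############################+##########
113 ###############################++#######
116 YYYYYYYYYYRRRRR####################++###
119 YYYYYYY####RRR+########################+
122 YYYYYY##################################
125 +++++++++###############################
128 ++++++++++###+##########################
131 +++++++++++#############################
134 ++++++++################################
137 +#######################################
140 +#####++##++############################
143 ###########++###########################
146 #####################################+++
149 ++++#######################+#######+....
152 #++.+++++##################+++#+........
155 +++.+++++++++######+++++#++##+..........
158 +++++++++++++++###++++##++..............
161 ..+++..++++++.+++++++YY++...............
164 +...++......+YYYYYYYYY+.................
167 +.............+..++.++..................
```

{"op": "arm_command", "data": {"commands": [[[0,0,0,-0.03,0,0.21,1],[0,0,0,-0.03,0,0.21,1],[0,0,0,-0.03,0,0.21,1],[0,0,0,0,0,0,1]]]}}

```text
time: 30.33
ee_pos: [575.0, 174.2, 113.4]
tool_rot: [180.0, -28.7, 145.0]
force: [-4.2, 3.4, 2.8]
grip_width: 0.2
grasp_force: 2.5
```

{"op": "arm_command", "data": {"commands": [[[0,0,0,-0.05,0,0.2,1],[0,0,0,-0.05,0,0.2,1],[0,0,0,0,0,0,1]]]}}

```text
time: 30.58
ee_pos: [574.0, 175.1, 109.7]
tool_rot: [180.0, -28.8, 145.1]
force: [-4.9, 4.2, 3.7]
grip_width: -0.3
grasp_force: 2.8
```

```bash
python3 sc.py|tail -27|head -26
```

```text
1.2 bar [398. 163.] tip [405. 164.]
1.62 bar [395. 161.] tip [402. 171.]
[368 115  27  32 277] [378.  127.3]
[396 162  11   8  40] [401.2 165.8]
110 ########################################
113 ########################################
116 YYYYYYYYYYRRRRR##############+##########
119 YYYYYYY####RRR#################++#######
122 YYYYYY###+++R+#####################++###
125 +++++++++++#############################
128 ++++++++################################
131 ......++################################
134 +++++++++++#############################
137 +++++++++###############################
140 +++#####################################
143 #####+######++##########################
146 ######+##+++############################
149 ###########+############################
152 ###################################.....
155 ++++++###################+++##++........
158 ++++++++++++######+++++##++#+...........
161 .++++..+++++++###++++##+++..............
164 +..++.....++YYY+++++#++.................
167 +............++YYYYYYY..................
170 ++++++++++++++++++++++++++..............
173 ++++++++++++++++++++++++++++............
```

{"op": "arm_command", "data": {"commands": [[[0,0,0,-0.07,0,0.19,1],[0,0,0,-0.07,0,0.19,1],[0,0,0,0,0,0,1]]]}}

```text
time: 30.93
ee_pos: [572.8, 176.2, 106.1]
tool_rot: [180.0, -28.8, 145.1]
force: [-5.8, 3.2, 5.2]
grip_width: -0.2
grasp_force: 3.5
```

{"op": "arm_command", "data": {"commands": [[[0,0,0,-0.07,0,0.19,1],[0,0,0,-0.07,0,0.19,1],[0,0,0,0,0,0,1]]]}}

```text
time: 31.18
ee_pos: [571.6, 177.5, 102.8]
tool_rot: [179.9, -29.0, 145.2]
force: [-7.1, 5.1, 7.0]
grip_width: -0.1
grasp_force: 4.6
```

```bash
python3 sc.py|tail -27|sed -n '1,4p;18,26p'
```

```text
1.2 bar [398. 163.] tip [405. 164.]
1.62 bar [395. 161.] tip [402. 171.]
[368 115  27  32 267] [378.  127.1]
[395 162  12  10  39] [400.5 167.3]
149 #####+###++#############################
152 ####################################++##
155 ++###############################+......
158 ++++++################+##++##...........
161 .++++..++++++####+++++#+++#+............
164 +..++++++++YY###++++##++................
167 +...........+YY++++YY+..................
170 ++++++++++++++++YYYYY+++++..............
173 ++++++++++++++++++++++++++++............
```

The ring is at about 1.5 rad, but the fingers are close to the bar. I'll lift and press the last bit near the lug's tip, where the lever is longer.

{"op": "arm_command", "data": {"commands": [[[0,0,0,0.3,0,-0.3,1],[0,0,0,0.5,0,-1.2,1],[0,0,0,0,0,0,1],[0,0,0,-1.14,0,-0.62,1],[0,0,0,-0.3,0,-0.15,1],[0,0,0,0,0,0,1],[0,0,0,0,0,0,1]]]}}

```text
time: 31.87
ee_pos: [587.8, 164.6, 118.0]
tool_rot: [-180.0, -28.6, 144.9]
force: [0.6, -0.2, 0.5]
grip_width: -0.0
grasp_force: 0.0
```

```bash
python3 sc.py|tail -27|sed -n '1,4p;14,26p'
```

```text
1.2 bar [398. 163.] tip [405. 164.]
1.62 bar [395. 161.] tip [402. 171.]
[368 115  26  32 285] [377.9 128.1]
[396 162  10   9  56] [400.2 165.9]
137 ++++++++++++++##########################
140 .+++++++++##############################
143 +++#####################################
146 #+++#####+###++#########################
149 #############+++########################
152 ########################################
155 ++++++#######################+#######+..
158 +++++++++++##################+++#+......
161 .++++..++++++..+######++++##++#+........
164 +..++++++++YYYYYY++#++++##+++...........
167 +...........+YYYYYY++++++...............
170 ++++++++++++++++YYYY++++++..............
173 ++++++++++++++++++++++++++++............
```

{"op": "arm_command", "data": {"commands": [[[0,0,0,0.44,0,0.24,1],[0,0,0,-0.14,0,0.26,1],[0,0,0,-0.14,0,0.26,1],[0,0,0,-0.1,0,0.18,1],[0,0,0,0,0,0,1],[0,0,0,0,0,0,1]]]}}

```text
time: 32.47
ee_pos: [583.1, 168.1, 110.1]
tool_rot: [-180.0, -28.7, 145.0]
force: [1.0, -0.9, -0.0]
grip_width: -0.0
grasp_force: 0.0
```

{"op": "arm_command", "data": {"commands": [[[0,0,0,-0.1,0,0.18,1],[0,0,0,-0.1,0,0.18,1],[0,0,0,0,0,0,1],[0,0,0,0,0,0,1]]]}}

```text
time: 32.8
ee_pos: [583.2, 168.2, 106.2]
tool_rot: [-180.0, -28.7, 145.0]
force: [1.6, -0.0, 0.6]
grip_width: 0.2
grasp_force: 0.1
```

{"op": "arm_command", "data": {"commands": [[[0,0,0,-0.1,0,0.18,1],[0,0,0,-0.1,0,0.18,1],[0,0,0,0,0,0,1],[0,0,0,0,0,0,1]]]}}

```text
time: 33.13
ee_pos: [583.2, 168.3, 102.1]
tool_rot: [-180.0, -28.7, 145.0]
force: [-0.0, -0.1, 0.7]
grip_width: 0.0
grasp_force: 0.4
```

```bash
python3 sc.py|tail -27|sed -n '1,4p;14,26p'
```

```text
0.8 bar [400. 162.] tip [406. 154.]
1.2 bar [398. 163.] tip [405. 164.]
1.62 bar [395. 161.] tip [402. 171.]
[368 115  27  32 280] [378.  127.5]
137 +.......+###############################
140 ++......++##############################
143 #++++++++++++###########################
146 ++++++++++##############################
149 +++#####################################
152 ++#####++##++##+########################
155 #######+###++++#########################
158 ######################################++
161 ++++++#####################++######+....
164 +..+++...++#++##########+##+++#+........
167 +..........+YY+####+++++##++#+..........
170 ++++++++++++++++++++++##+++.............
173 +++++++++++++++++++++++...++............
```

{"op": "arm_command", "data": {"commands": [[[0,0,0,-0.1,0,0.18,1],[0,0,0,0,0,0,1],[0,0,0,0,0,0,1]]]}}

```text
time: 33.48
ee_pos: [583.2, 168.2, 100.0]
tool_rot: [-180.0, -28.7, 145.0]
force: [-0.2, 0.9, 0.9]
grip_width: -0.1
grasp_force: 0.5
```

{"op": "arm_command", "data": {"commands": [[[0,0,0,-0.1,0,0.18,1],[0,0,0,0,0,0,1],[0,0,0,0,0,0,1]]]}}

```text
time: 33.73
ee_pos: [583.2, 168.1, 97.9]
tool_rot: [-180.0, -28.7, 145.0]
force: [0.6, 0.4, 1.2]
grip_width: 0.0
grasp_force: 0.5
```

{"op": "arm_command", "data": {"commands": [[[0,0,0,-0.1,0,0.18,1],[0,0,0,0,0,0,1],[0,0,0,0,0,0,1]]]}}

```text
time: 33.98
ee_pos: [583.2, 168.1, 95.8]
tool_rot: [-180.0, -28.7, 145.0]
force: [0.1, 0.0, 0.8]
grip_width: 0.1
grasp_force: 0.5
```

```bash
python3 sc.py|tail -27|sed -n '1,4p;14,26p'
```

```text
0.8 bar [400. 162.] tip [406. 154.]
1.2 bar [398. 163.] tip [405. 164.]
1.62 bar [395. 161.] tip [402. 171.]
[368 115  27  32 277] [378.  127.3]
137 +.......+++++###########################
140 ++.......+##############################
143 +++#+++++###############################
146 ##+++++++++++###########################
149 ++++++++++##############################
152 ++++####################################
155 ++####++###+++##########################
158 +######++##++++#########################
161 ######################################++
164 +..++######################+#######+....
167 +.......+##################+++#.........
170 ++++++++++++++#####+++++#+++++..........
173 ++++++++++++++++++++++##++++............
```

{"op": "arm_command", "data": {"commands": [[[0,0,0,0.3,0,-0.55,1],[0,0,0,0.95,0,-1.75,1],[0,0,0,0.95,0,-1.75,1],[0,0,0,0.3,0,-0.55,1],[0,0,0,0,0,0,1],[0,0,0,0,0,0,1]]]}}

```text
time: 34.58
ee_pos: [583.5, 167.9, 148.0]
tool_rot: [-180.0, -28.6, 145.0]
force: [-0.0, 0.0, -1.3]
grip_width: -0.4
grasp_force: 0.0
```

```bash
python3 sc.py|tail -27|sed -n '1,4p;12,26p'; python3 - <<'E'
import cv2
h=cv2.cvtColor(cv2.imread('pics/w9.png'),cv2.COLOR_BGR2HSV)[200:420:6,270:370:2]
for r in h:print(''.join('Y' if 18<a[0]<35 and a[1]>140 else 'R' if (a[0]<8 or a[0]>172)and a[1]>120 and a[2]>40 else '#' if a[2]<45 else '+' if a[2]<110 else '.' for a in r))
E
```

```text
1.2 bar [398. 163.] tip [405. 164.]
1.62 bar [395. 161.] tip [402. 171.]
[368 118  16  29 204] [374.4 133.1]
[395 161  10  12  71] [399.4 166.4]
131 ##############++########################
134 +++#####################################
137 +.....++###############################+
140 ++.......+++##################+++##+....
143 +++#++#+++++++++#######++++##+++#+......
146 ++++++..+++++++++####+++++#+++..........
149 ++++++++++++++++++++++++++++............
152 +++++++++++++++++++++++.................
155 +++++++++++++++++++++++.................
158 +++++++++++++++++++.+++.................
161 ++++++++++YYYYY+++++++..................
164 +........+YYYYYYY.......................
167 +..........+YYYYYYY.++..................
170 ++++++++++++++YYYYYY++++++..............
173 ++++++++++++++++++++++++++++............
................RRRRRRRRRRRRRRRRR.................
................+RRRRRRRRRRRRRRRR.................
....++++++++++...++++++++++++++++.................
...+++++++++++...+++++++++++++++.....+.++++++++...
.....+++..........++++++++++++++...++++++++++++...
.....+++........+++++++++
[... 906 characters left out ...]
.......+++++++........+++++++++++....
..++++++++++++++.....++++++......++++++++++++++...
++++++++++++++++++++.++++++.+++++++++++++++++++++.
++++++++++++++++++++++++++++++++++++++++++++++++++
+++++++++++++++++++##++++++###++++##++++++++++++++
++++++++++++++++++###++++++##########+##+++#+#++++
+++++++++++#+#+######++++++#######################
+++++#+##############+++++########################
#######################+++########################
######################++++########################
#######################+++########################
##################################################
#####################++++++#######################
#####################++++++#######################
```

The lug now points down and out in the scene view, at about the predicted closed position. I'll fit the ring angle with a projected lug box.

```bash
cat > fit.py <<'E'
from h import *
def fit(cam,roi):
    P=pose(cam);i=camera(cam);a=np.radians(-35);ex=np.array([np.cos(a),np.sin(a),0]);ey=np.array([-np.sin(a),np.cos(a),0])
    x0,y0,x1,y1=roi;m=cv2.inRange(cv2.cvtColor(i,cv2.COLOR_RGB2HSV),(18,140,40),(36,255,255))[y0:y1,x0:x1]
    K=4;m=cv2.resize(m,None,fx=K,fy=K,interpolation=cv2.INTER_LINEAR)>127;res=[]
    for ph in np.arange(1.2,1.75,.03):
        q=.2-ph;best=(0,)
        for dx in range(-6,9,2):
          for dz in range(-6,7,2):
            H=np.array([552.9,189.5,144.])+ex*dx+[0,0,dz];pts=[]
            for lx in(35,41):
              for lz in(0,38):
                for ly in(-5,5):
                    pts.append((proj(P,H+ex*(lx*np.cos(q)-lz*np.sin(q))+ey*ly+[0,0,lx*np.sin(q)+lz*np.cos(q)])-[x0,y0]+.5)*K)
            r=np.zeros(m.shape,np.uint8);cv2.fillConvexPoly(r,cv2.convexHull(np.array(pts).astype(np.int32)),1)
            iou=(m&(r>0)).sum()/(m|(r>0)).sum();best=max(best,(round(iou,3),round(ph,2),dx,dz))
        res.append(best)
    print(cam,sorted(res)[::-1][:6])
o=get_obs();fit("scene",(392,155,412,180));fit("wrist",(300,240,345,305))
E
python3 fit.py
```

```text
scene [(np.float64(0.743), np.float64(1.5), 0, -2), (np.float64(0.735), np.float64(1.53), 0, -2), (np.float64(0.728), np.float64(1.56), 2, 0), (np.float64(0.712), np.float64(1.47), 0, -2), (np.float64(0.71), np.float64(1.59), 6, 2), (np.float64(0.696), np.float64(1.62), 6, 2)]
wrist [(np.float64(0.634), np.float64(1.56), 4, -4), (np.float64(0.633), np.float64(1.38), -2, -6), (np.float64(0.632), np.float64(1.62), 6, -4), (np.float64(0.631), np.float64(1.53), 4, 0), (np.float64(0.631), np.float64(1.5), 2, -6), (np.float64(0.631), np.float64(1.44), 0, -6)]
```

{"op": "arm_command", "data": {"commands": [[[0,0,0,0.66,0,0.36,1],[0,0,0,0,0,0,1],[0,0,0,-0.43,0,0.79,1],[0,0,0,-0.43,0,0.79,1],[0,0,0,-0.43,0,0.79,1],[0,0,0,-0.38,0,0.7,1],[0,0,0,0,0,0,1],[0,0,0,0,0,0,1],[0,0,0,0,0,0,1]]]}}

```text
time: 35.53
ee_pos: [577.3, 172.6, 113.5]
tool_rot: [180.0, -28.7, 145.0]
force: [-0.2, -0.6, 0.1]
grip_width: 0.2
grasp_force: 0.0
```

{"op": "arm_command", "data": {"commands": [[[0,0,0,-0.1,0,0.18,1],[0,0,0,-0.1,0,0.18,1],[0,0,0,0,0,0,1],[0,0,0,0,0,0,1]]]}}

```text
time: 35.87
ee_pos: [577.2, 172.4, 109.3]
tool_rot: [-180.0, -28.6, 145.0]
force: [0.2, 1.0, 1.0]
grip_width: 0.1
grasp_force: 0.0
```

{"op": "arm_command", "data": {"commands": [[[0,0,0,-0.1,0,0.18,1],[0,0,0,-0.1,0,0.18,1],[0,0,0,0,0,0,1],[0,0,0,0,0,0,1]]]}}

```text
time: 36.2
ee_pos: [577.1, 172.4, 105.0]
tool_rot: [-180.0, -28.7, 145.0]
force: [-0.3, 0.0, -0.3]
grip_width: 0.2
grasp_force: 0.0
```

{"op": "arm_command", "data": {"commands": [[[0,0,0,-0.1,0,0.18,1],[0,0,0,-0.05,0,0.09,1],[0,0,0,0,0,0,1],[0,0,0,0,0,0,1]]]}}

```text
time: 36.53
ee_pos: [577.2, 172.4, 102.0]
tool_rot: [-180.0, -28.7, 145.0]
force: [0.4, -0.1, -0.6]
grip_width: 0.0
grasp_force: 0.0
```

{"op": "arm_command", "data": {"commands": [[[0,0,0,-0.1,0,0.18,1],[0,0,0,-0.05,0,0.09,1],[0,0,0,0,0,0,1],[0,0,0,0,0,0,1]]]}}

```text
time: 36.87
ee_pos: [577.2, 172.5, 99.1]
tool_rot: [180.0, -28.7, 145.0]
force: [0.5, -0.2, 1.3]
grip_width: 0.1
grasp_force: 0.5
```

{"op": "arm_command", "data": {"commands": [[[0,0,0,-0.1,0,0.18,1],[0,0,0,0,0,0,1],[0,0,0,0,0,0,1]]]}}

```text
time: 37.12
ee_pos: [577.2, 172.4, 96.8]
tool_rot: [-180.0, -28.7, 145.0]
force: [1.3, 0.0, 1.7]
grip_width: 0.2
grasp_force: 0.6
```

{"op": "arm_command", "data": {"commands": [[[0,0,0,-0.1,0,0.18,1],[0,0,0,0,0,0,1],[0,0,0,0,0,0,1]]]}}

```text
time: 37.37
ee_pos: [577.3, 172.3, 94.7]
tool_rot: [-180.0, -28.6, 145.0]
force: [0.1, 0.9, 2.0]
grip_width: -0.2
grasp_force: 0.7
```

{"op": "arm_command", "data": {"commands": [[[0,0,0,-0.1,0,0.18,1],[0,0,0,0,0,0,1],[0,0,0,0,0,0,1]]]}}

```text
time: 37.62
ee_pos: [577.2, 172.5, 92.9]
tool_rot: [180.0, -28.7, 145.0]
force: [-0.5, 1.0, 3.4]
grip_width: -0.0
grasp_force: 1.2
```

{"op": "arm_command", "data": {"commands": [[[0,0,0,-0.05,0,0.09,1],[0,0,0,0,0,0,1],[0,0,0,0,0,0,1]]]}}

```text
time: 37.87
ee_pos: [577.3, 172.6, 92.0]
tool_rot: [180.0, -28.7, 145.0]
force: [0.1, 0.7, 3.6]
grip_width: 0.2
grasp_force: 1.7
```

{"op": "arm_command", "data": {"commands": [[[0,0,0,-0.05,0,0.09,1],[0,0,0,0,0,0,1],[0,0,0,0,0,0,1]]]}}

```text
time: 38.12
ee_pos: [577.3, 172.6, 91.1]
tool_rot: [180.0, -28.7, 145.0]
force: [0.2, 0.5, 5.3]
grip_width: 0.2
grasp_force: 2.0
```

{"op": "arm_command", "data": {"commands": [[[0,0,0,-0.05,0,0.09,1],[0,0,0,0,0,0,1],[0,0,0,0,0,0,1]]]}}

```text
time: 38.37
ee_pos: [577.3, 172.9, 90.6]
tool_rot: [179.9, -28.7, 145.0]
force: [-0.5, 0.1, 6.8]
grip_width: -0.0
grasp_force: 2.9
```

```bash
python3 -c "
from fit import *" | head -1; python3 -c "
from h import *
print(get_obs()['force'])"
```

```text
scene [(np.float64(0.0), np.float64(1.74), 8, 6), (np.float64(0.0), np.float64(1.71), 8, 6), (np.float64(0.0), np.float64(1.68), 8, 6), (np.float64(0.0), np.float64(1.65), 8, 6), (np.float64(0.0), np.float64(1.62), 8, 6), (np.float64(0.0), np.float64(1.59), 8, 6)]
[-0.912165    0.96014086  6.50890275]
```

{"op": "arm_command", "data": {"commands": [[[0,0,0,-0.05,0,0.09,1],[0,0,0,0,0,0,1],[0,0,0,0,0,0,1]]]}}

```text
time: 38.72
ee_pos: [577.3, 173.2, 90.2]
tool_rot: [179.9, -28.7, 145.1]
force: [-1.1, 1.3, 8.9]
grip_width: -0.1
grasp_force: 3.9
```

{"op": "arm_command", "data": {"commands": [[[0,0,0,0.15,0,-0.28,1],[0,0,0,0.4,0,-0.75,1],[0,0,0,0.9,0,-1.75,1],[0,0,0,0.9,0,-1.75,1],[0,0,0,-0.5,0,-2.5,1],[0,0,0,-0.5,0,-3,1],[0,0,0,0,0,-3,1],[0,0,0,0,0,-3,1],[0,0,0,0,0,0,1],[0,0,0,0,0,0,1],[0,0,0,0,0,0,1]]]}}

```text
time: 39.63
ee_pos: [630.2, 135.0, 234.9]
tool_rot: [-179.9, -28.7, 145.0]
force: [-0.1, -0.2, -0.2]
grip_width: -0.3
grasp_force: 0.0
```

```bash
python3 fit.py; python3 sc.py|tail -27|sed -n '1,26p'
```

```text
scene [(np.float64(0.728), np.float64(1.62), 0, -2), (np.float64(0.726), np.float64(1.59), 0, -2), (np.float64(0.72), np.float64(1.56), 0, -2), (np.float64(0.716), np.float64(1.53), 0, -2), (np.float64(0.711), np.float64(1.68), 0, 0), (np.float64(0.711), np.float64(1.65), 4, 0)]
wrist [(np.float64(0.46), np.float64(1.23), -6, -4), (np.float64(0.459), np.float64(1.29), -4, 4), (np.float64(0.459), np.float64(1.2), -4, 6), (np.float64(0.457), np.float64(1.74), 4, 0), (np.float64(0.457), np.float64(1.65), 0, -6), (np.float64(0.457), np.float64(1.53), -2, -2)]
1.2 bar [398. 163.] tip [405. 164.]
1.62 bar [395. 161.] tip [402. 171.]
[368 115  27  32 288] [378.1 128.5]
[394 161  10  12  76] [398.7 166.6]
110 ########################....+###########
113 ##########################......+#######
116 YYYYYYYYY+RRRRRRR+#########......++#####
119 YYYYYY+##++RRRRRRRR########+......+####+
122 YYYYYY+##++++++++++#########.........+++
125 +++++++++++++++++++#########............
128 +++++++++++++++++++########.............
131 ......++++++++++++########..............
134 ........++++++++++######+...............
137 +.......++++++++++#####+................
140 ++.......+++++++++++++++................
143 +++++++++++++++++++..++.................
146 ++++++...++++++++++++++.................
149 +++++++++++++++++++++++.................
152 +++++++++++++++++++++++.................
155 +++++++++++++++++++++++.................
158 ++++++++++++++++++++++..................
161 +++++++++YYYYY++++++....................
164 +........+YYYYYY........................
167 +.........+YYYYYYY+.++..................
170 +++++++++++++YYYYYY+++++++..............
173 ++++++++++++++++++++++++++++............
```

The fit gives 1.62 rad, so the ring is closed, and the stop was felt at about 9 N. The gripper is clear. I'll check the tab height once more and hand in if it agrees.

```bash
python3 - <<'E'
from h import *
P=pose("scene");i=camera("scene");h=cv2.cvtColor(i,cv2.COLOR_RGB2HSV)[100:160,380:420]
m=((h[...,0]<8)|(h[...,0]>172))&(h[...,1]>120)&(h[...,2]>40);ys,xs=np.nonzero(m)
print("red rows",ys.min()+100,ys.max()+100,"cols",xs.min()+380,xs.max()+380)
t,l=proj(P,(552.9,189.5,195)),proj(P,(552.9,189.5,149));print("pred",t,l)
o=get_obs();print(o["force"],o["time"])
if abs(ys.min()+100+2-t[1])<4: print(job_done())
E
```

```text
red rows 114 121 cols 395 403
pred [397.5239637  115.37111097] [395.39763674 138.45409327]
[-0.755751    0.80914992 -0.56645292] 39.8833
the job is handed in; nothing more can be done
None
```

The linchpin is home in the axle with its collar down, the ring is swung over the axle's end and closed against the pin, and the job was handed in at 39.9 s with the gripper clear; pushing the ring over took up to about 10 N sideways, which may have slid the axle slightly outward.

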